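# Rebuild the bayonet filter head from the stages that passed the leak test

## Task

Twist the black cap off the pump base a quarter turn anticlockwise and stand it on the blue mat. Then build the filter head: stack every stage with a green tag on the pump base, each fully home and locked to the one below by its clockwise quarter turn, and lock the cap on top in the same way; stages with a red tag failed the leak test and go upright into the red tray, one to a compartment, and never onto the pump. Do not knock the jar, reagent bottle or beaker about.

Things in the scene. Friction and masses are not known exactly. Their poses are not given: they have to be found in the camera images.
- dock (a point): silver collar on top of the grey pump base, shaped like the top of a stage: spigot 36 mm across, 13.5 mm high, with two lugs on +x and -x. Point: centre of the shoulder round the spigot, on which the foot of the first stage (or the cap) stands, 60 mm above the bench; z up.
- pump: grey pump base, box 130 x 120 mm, 46 mm high, fixed, gauge on its -x side. BAYONET: lower a part with its x axis 85 (+-30) degrees anticlockwise, seen from above, of the x axis below until its foot is on the shoulder. Turn it 85 degrees clockwise to the stop: locked, x axes parallel (half a turn either way is the same). No spring; 1.8 mm side play, bevelled. Put in parallel it stands 12 mm too high.
- cap_mid (a point): black inlet cap, 67 mm high with its silver nipple, 120 g, white marks on +x and -x; at first locked on the dock, x axes parallel. Point on its axis, 30 mm above its foot; z up. Skirt, tabs and flats as on a stage: flats face +y and -y, 52 mm apart, 15 to 44 mm above the foot; grip 34 to 37 mm up. To unlock turn it 85 degrees anticlockwise and lift. Nothing fits on top of it.
- stage_green_1_mid (a point): round white filter stage, green tag = passed the leak test; may be absent. Point on its axis, 32 mm above its foot; z up, x towards the tag. From the foot: skirt 62 mm across, 15 mm high, inward tabs on +x and -x; body 60 mm across up to 50 mm with upright flats facing +y and -y, 52 mm apart, 30 mm wide: grip these from above, 34 to 38 mm over the foot. See stage_green_2.
- stage_green_2_mid (a point): round white filter stage, green tag = passed the leak test; may be absent. Point on its axis, 32 mm above its foot; z up, x towards the tag. All stages are alike, 160 g, 64 mm high: the shoulder for the next part is 50 mm over the foot, so each adds 50 mm; above it the spigot, lugs on +x and -x. Tag: 26 mm wide, reaches 43 mm from the axis, 35 to 46 mm high.
- stage_green_3_mid (a point): round white filter stage, green tag = passed the leak test; may be absent. Point on its axis, 32 mm above its foot; z up, x towards the tag. Same shape as the others.
- stage_red_1_mid (a point): round white filter stage, red tag = failed the leak test; may be absent. Point on its axis, 32 mm above its foot; z up, x towards the tag. Same shape as the others.
- stage_red_2_mid (a point): round white filter stage, red tag = failed the leak test; may be absent. Point on its axis, 32 mm above its foot; z up, x towards the tag. Same shape as the others.
- nest_1 (a point): red reject tray, 100 x 196 mm, walls 14 mm high, fixed to the bench, split by a wall into two compartments 92 x 92 mm. Point: centre of the floor of the right compartment, 4 mm above the bench; y points along the tray to the other one.
- nest_2 (a point): centre of the floor of the left compartment of the red reject tray, 96 mm from nest_1.
- mat_top (a point): blue bench mat 100 x 100 mm, 3 mm thick, fixed; point: centre of its top.
- beaker: bystander: glass beaker 70 mm wide, 90 mm high; origin at its foot, z up.
- jar: bystander: white capped jar 48 mm wide, 62 mm high; origin at its foot, z up.
- bottle: bystander: reagent bottle with a green band, 43 mm wide, 86 mm high; origin at its foot, z up.
Things that resemble listed ones, but are neither listed nor needed, are in the scene too. What is shaped like the part that bears stage_red_1_mid but purple is not meant.

How it is judged:
By the outcome, as a careful person would: the job done as asked, in the order asked, and still so for the second after the job is handed in, with the robot touching nothing.
Of stage_green_1, stage_green_2, stage_green_3, stage_red_1, stage_red_2 only 4 to 5 are there at a start; the rules pass over those that are not, and their reading is None.
At some moment in a run one of stage_green_1, stage_green_2, stage_green_3, stage_red_1, stage_red_2 may be knocked a few centimetres aside while the robot is not near it.
Once in a run the grip may slacken for a moment while it holds something.
It also fails if it takes over 210 s, if anything falls off the work surface, if the arm or the gripper's body presses on something with over 40 N, if the wrist force passes 120 N, or if a joint passes its speed limit or range.

## Robot

A 7-joint arm with a two-finger parallel gripper is mounted at the origin on a cart in front of the work surface, level with it; the furniture and walls round the work are solid. World frame = base frame: x ahead of the robot, y to its left, z up, the work surface at z = 0. Lengths are in m, angles in rad, forces in N, time in s.
With the tool pointing down it reaches from about 0.4 to 0.85 m from the base axis. Payload 10.4 kg.
Tool frame: the origin (TCP) lies midway between the tips of the shut fingers; the grasp point (between the pads) lies 19 mm behind it; z points along the fingers, y is the direction in which the jaws open and shut (so a half turn about z gives the same grasp; the last joint's range is limited). The gripper opens to 85 mm and grips with 20 to 120 N. Pads are 22 mm wide; open, the fingers measure 114 mm over their backs; the gripper's body (76 mm by 85 mm) begins 54 mm behind the grasp point. The pads swing forward as they close: fully open they stand 13 mm farther back than shut.
Start: joints at [-1.352, 0.332, -0.065, 1.46, 0.022, 1.35, -0.088], TCP at [0.15, 0.607, 0.206] pointing down, gripper open.
Joint ranges: [-2.6, 2.6], [-0.5, 2.12], [-1.47, 1.34], [0.16, 2.42], [-1.27, 4.41], [0.06, 2.06], [-2.6, 2.6]. Speed limits (rad/s): [2.22, 2.22, 2.79, 2.79, 3.14, 3.14, 3.14].

## Interface

Orientations are given as a unit quaternion [x, y, z, w].
In Python, from rig import readout, viewer, robot gives the robot as it stands.
- The arm moves only by the tool send_rows, never from a script. Its argument "moves" is a list of rows, each a list of 7 numbers: the shift along the world's x, y, z in mm, then the turn, a rotation vector about the world's x, y, z in rad, then the opening, from 0 (shut) to 1 (fully open). A call has 1 to 10 rows; each row is the pose to reach, as a shift and turn from the pose measured when the call began; what a row does not reach only later rows make up. A row lasts 1/8 s, in which the tool goes at most 62.5 mm and 10.7 degrees, less where a joint would pass 70% of its speed; a pose out of reach is approached as far as the arm can. A call with a gripper value outside its range is refused whole. The fingers move at their own pace and stop on an object; "squeeze" is the grip in N (left out, the last holds). Time passes only in rows, so rows that repeat a pose let the fingers close. It gives the time, the measured TCP pose, the force and the opening at its end, in the units of the state.
- readout.get_obs(): the state, without advancing time (a new reading comes with each control period).
- viewer.get_image(name): name is "side" or "top" or "wrist"; returns the picture (420x560x3 uint8, red, green, blue); there is no depth.
- viewer.get_calibration(name): a dict with "K" (3x3 intrinsics, pixels), "T" (4x4, takes a point from camera to world coordinates); the wrist camera has in their place "mount" (4x4, takes a point from camera to tool coordinates, whose origin is the TCP and whose axes are the flange's). Camera axes: x right, y up, looking along -z (the intrinsics and any distortion apply to the point x, -y, -z); pixel columns grow to the right and rows downward; lengths in m; the calibration is good to about 2 mm. A picture is of the moment at which its call begins: read the wrist's pose just before it. get_calibration takes no time and is no camera call.
- robot.job_done(): hands the job in, once; it reports no verdict.
The state is a dict: "t": time; "joints": joint angles; "dq": joint speeds; "joint_efforts": joint torques, N m; "position": TCP position; "tool_rot": TCP orientation; "contact_force": force on the tool from outside, world axes, zero at the start; "ft_torque": the same for the moment, N m; "opening": opening from 0.0 (shut) to 1.0 (fully open).
Only numpy, scipy, OpenCV 4.12 (cv2) and the standard library are available. Lean on these libraries where they do the work, as an engineer would, in place of code of your own. Each camera call takes 0.05 s, during which the arm holds its last target.

## Working session

There is one attempt and no reset: what is moved stays moved. The work goes in short steps, Python scripts to look and compute and a tool call to move; the robot and the scene stay as the last step left them, time stands still between calls to the robot, and variables do not carry over. Pictures are saved under pics/ and viewed, and the job is handed in when it is done.

Besides the shell and the picture viewer there is one more tool, called after "Call:" by a JSON object that holds its "op" and its "data", one argument or row to a line. send_rows: Moves the arm, as the interface text tells. Its arguments: {"type":"object","properties":{"moves":{"type":"array","items":{"type":"array","items":{"type":"number"}}},"squeeze":{"type":"number"}},"required":["moves"]}

```bash
ls; mkdir -p pics; python3 - <<'E'
from rig import readout, viewer, robot
import cv2,numpy as np
print(readout.get_obs())
for n in ["side","top","wrist"]:
    im=viewer.get_image(n); cv2.imwrite(f"pics/{n}0.png",im[:,:,::-1])
    c=viewer.get_calibration(n); print(n,{k:np.round(np.array(v),4).tolist() if not isinstance(v,str) else v for k,v in c.items()})
E
```

```text
pics
{'t': 0.0, 'joints': array([-1.35158952,  0.33289846, -0.06471133,  1.46092105,  0.0215771 ,
        1.3498857 , -0.08850064]), 'dq': array([ 0.00035498, -0.00026477, -0.00196116, -0.00011488,  0.00091398,
        0.00049592,  0.0025912 ]), 'joint_efforts': array([-5.93263521e-04, -6.25450802e+01,  4.87452617e-02, -3.91599226e+01,
        1.60555495e-02,  9.85652790e-03, -4.29557531e-05]), 'position': array([0.1495565 , 0.60643137, 0.20540904]), 'tool_rot': array([ 1.20596327e-01,  9.92701377e-01, -7.05959320e-04, -6.66359820e-05]), 'contact_force': array([-0.62070317, -0.51930581,  0.14317059]), 'ft_torque': array([-0.0205878 , -0.04536307,  0.01909135]), 'opening': 0.9998254764291556}
side {'K': [[411.0194, 0.0, 286.8229], [0.0, 411.0194, 210.7964], [0.0, 0.0, 1.0]], 'T': [[-0.9446, 0.1544, -0.2898, 0.1826], [-0.3274, -0.5095, 0.7957, 1.1187], [-0.0248, 0.8465, 0.5318, 0.8525], [0.0, 0.0, 0.0, 1.0]]}
top {'K': [[532.1732, 0.0, 279.099], [0.0, 532.1732, 207.9043], [0.0, 0.0, 1.0]], 'T': [[0.2541, 0.8228, -0.5083, -0.2798], [-0.9672, 0.2146, -0.1362, -0.2785], [-0.0029, 0.5263, 0.8503, 1.5893], [0.0, 0.0, 0.0, 1.0]]}
wrist {'K': [[304.2412, 0.0, 273.6682], [0.0, 304.2412, 206.9598], [0.0, 0.0, 1.0]], 'mount': [[-0.0002, 0.9501, 0.3121, 0.0812], [1.0, 0.0003, -0.0, 0.001], [-0.0001, 0.3121, -0.9501, -0.1679], [0.0, 0.0, 0.0, 1.0]]}
```

View pics/side0.png

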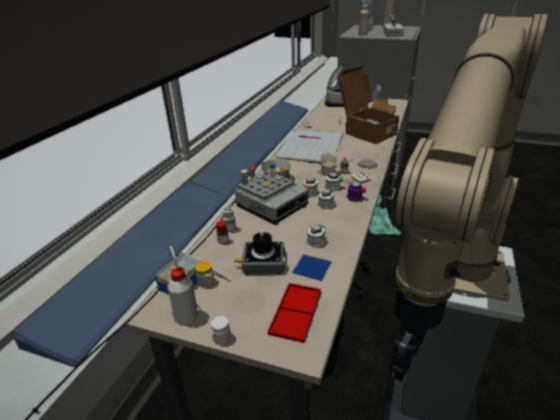

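View pics/top0.png

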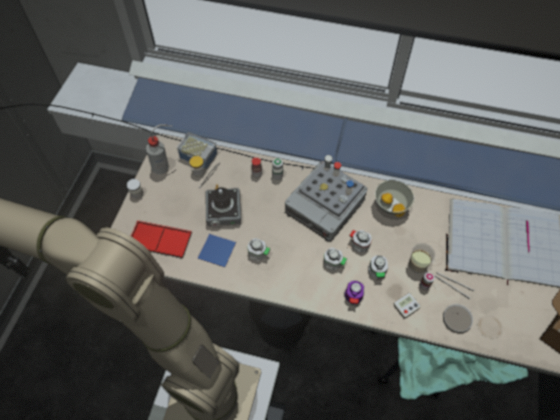

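View pics/wrist0.png

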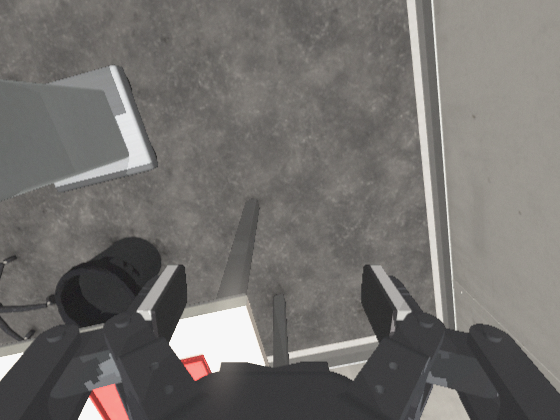

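```bash
cat > h.py <<'E'
from rig import readout, viewer, robot
import cv2,numpy as np
from scipy.spatial.transform import Rotation as R
def cam(n,obs=None):
    c=viewer.get_calibration(n); K=np.array(c["K"])
    if n=="wrist":
        if obs is None: obs=readout.get_obs()
        T=np.eye(4);T[:3,:3]=R.from_quat(obs["tool_rot"]).as_matrix();T[:3,3]=obs["position"]
        T=T@np.array(c["mount"])
    else: T=np.array(c["T"])
    return K,T,c
def ray(C,u,v):
    K,T,c=C
    p=np.linalg.inv(K)@[u,v,1]; d=T[:3,:3]@np.array([p[0],-p[1],-p[2]]); return T[:3,3],d
def onz(C,u,v,z):
    o,d=ray(C,u,v); return o+d*(z-o[2])/d[2]
def proj(C,P):
    K,T,c=C
    q=np.linalg.inv(T)@np.append(P,1); p=K@[q[0],-q[1],-q[2]]; return p[:2]/p[2]
E
python3 - <<'E'
from h import *
for n in ["side","top","wrist"]: print(viewer.get_calibration(n).keys())
t=cv2.imread("pics/top0.png"); s=cv2.imread("pics/side0.png")
cv2.imwrite("pics/topc.png",cv2.resize(t[140:320,110:450],None,fx=2.35,fy=2.35,interpolation=cv2.INTER_CUBIC))
cv2.imwrite("pics/sidec.png",cv2.resize(s[150:345,150:400],None,fx=3,fy=3,interpolation=cv2.INTER_CUBIC))
C=cam("top")
for nm,u,v,z in [("nipple",222,188,.127),("g1",257,244,.064),("g2",333,256,.064),("g3",378,262,.064),("r1",362,238,.064),("purple",355,287,.064),("mat",217,250,.003),("tray",160,239,.01),("jar",134,187,.062)]:
    print(nm,onz(C,u,v,z).round(3))
E
```

```text
dict_keys(['K', 'T'])
dict_keys(['K', 'T'])
dict_keys(['K', 'mount'])
nipple [0.622 0.158 0.127]
g1 [ 0.481 -0.     0.064]
g2 [ 0.501 -0.247  0.064]
g3 [ 0.516 -0.389  0.064]
r1 [ 0.589 -0.325  0.064]
purple [ 0.414 -0.334  0.064]
mat [0.456 0.134 0.003]
tray [0.444 0.331 0.01 ]
jar [0.589 0.474 0.062]
```

View pics/topc.png

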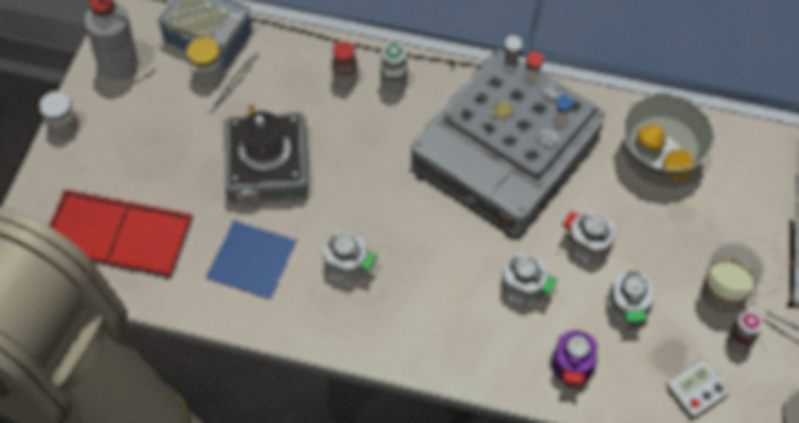

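View pics/sidec.png

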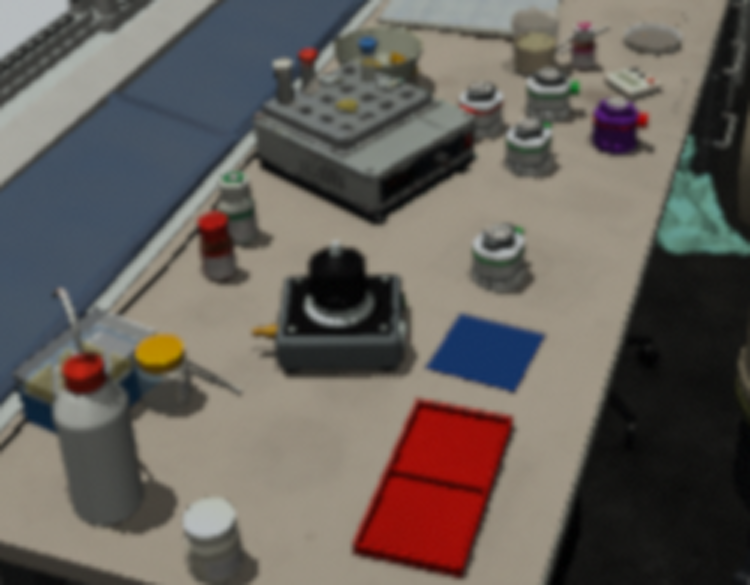

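Call:
{"op": "send_rows", "data": {
  "moves": [
    [40,-40,60,0,0,-0.18,1],
    [80,-80,110,0,0,-0.36,1],
    [120,-120,120,0,0,-0.54,1],
    [160,-160,120,0,0,-0.72,1],
    [200,-200,120,0,0,-0.9,1],
    [240,-240,120,0,0,-1.08,1],
    [290,-280,120,0,0,-1.26,1],
    [330,-320,120,0,0,-1.44,1],
    [370,-360,120,0,0,-1.62,1],
    [410,-400,120,0,0,-1.8,1]
  ]
}}

```text
t: 1.4
position: [0.5606, 0.205, 0.3255]
tool_rot: [0.854, 0.52, -0.0, -0.0]
contact_force: [1.5, 1.0, -0.4]
opening: 1.001
```

Call:
{"op": "send_rows", "data": {
  "moves": [
    [30,-24,0,0,0,-0.18,1],
    [60,-48,0,0,0,-0.36,1],
    [60,-48,0,0,0,-0.54,1],
    [60,-48,0,0,0,-0.72,1],
    [60,-48,0,0,0,-0.9,1],
    [60,-48,0,0,0,-1.08,1],
    [60,-48,0,0,0,-1.1,1],
    [60,-48,0,0,0,-1.1,1]
  ]
}}

```text
t: 2.4
position: [0.6205, 0.1571, 0.3254]
tool_rot: [1.0, -0.001, -0.0, -0.0]
contact_force: [-0.5, -0.3, 0.4]
opening: 0.999
```

```bash
python3 - <<'E'
from h import *
o=readout.get_obs();print({k:np.round(v,3) for k,v in o.items()})
im=viewer.get_image("wrist");cv2.imwrite("pics/w1.png",im[:,:,::-1])
im=viewer.get_image("top");cv2.imwrite("pics/t1.png",im[:,:,::-1])
E
```

```text
{'t': np.float64(2.4), 'joints': array([-0.799,  0.385,  0.69 ,  1.239, -0.243,  1.599, -1.725]), 'dq': array([ 0.004, -0.003, -0.003, -0.002,  0.003, -0.   ,  0.002]), 'joint_efforts': array([-1.5600e-01, -5.7094e+01,  9.9860e+00, -3.8961e+01, -9.0000e-03,
        5.0000e-03, -2.9400e-01]), 'position': array([0.621, 0.157, 0.325]), 'tool_rot': array([ 1.   , -0.001, -0.   , -0.   ]), 'contact_force': array([-0.538, -0.264,  0.447]), 'ft_torque': array([-0.019, -0.033, -0.04 ]), 'opening': np.float64(0.999)}
```

View pics/w1.png

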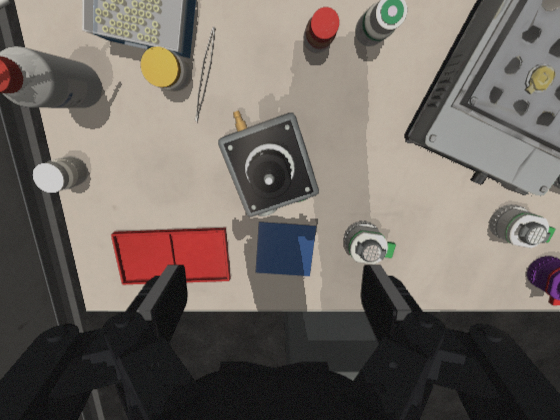

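View pics/t1.png

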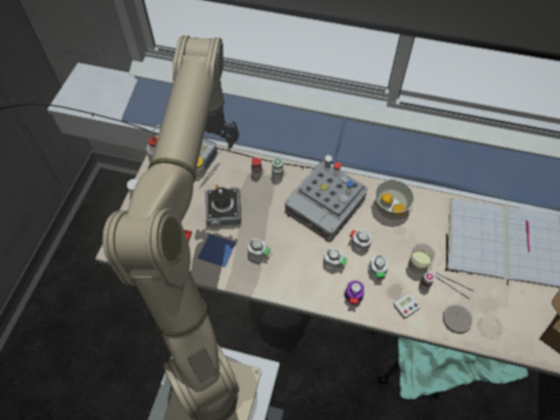

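```bash
python3 - <<'E'
from h import *
w=cv2.imread("pics/w1.png")
cv2.imwrite("pics/w1c.png",cv2.resize(w[100:290,200:410],None,fx=3.5,fy=3.1,interpolation=cv2.INTER_CUBIC))
C=cam("wrist")
for nm,u,v,z in [("nip",268,180,.127),("c1",220,143,.046),("c2",294,114,.046),("c3",318,189,.046),("mat",286,249,.003),("tray",173,257,.014),("g1",369,250,.064),("wallmid0",172,233,.014),("jar",50,177,.062),("bot",392,12,.086)]:
    print(nm,onz(C,u,v,z).round(4))
E
```

```text
nip [0.6143 0.1655 0.127 ]
c1 [0.6504 0.2363 0.046 ]
c2 [0.6902 0.1298 0.046 ]
c3 [0.5811 0.0915 0.046 ]
mat [0.4596 0.1373 0.003 ]
tray [0.4501 0.336  0.014 ]
g1 [0.4875 0.0106 0.064 ]
wallmid0 [0.4958 0.3328 0.014 ]
jar [0.6046 0.4825 0.062 ]
bot [0.8042 0.0203 0.086 ]
```

View pics/w1c.png

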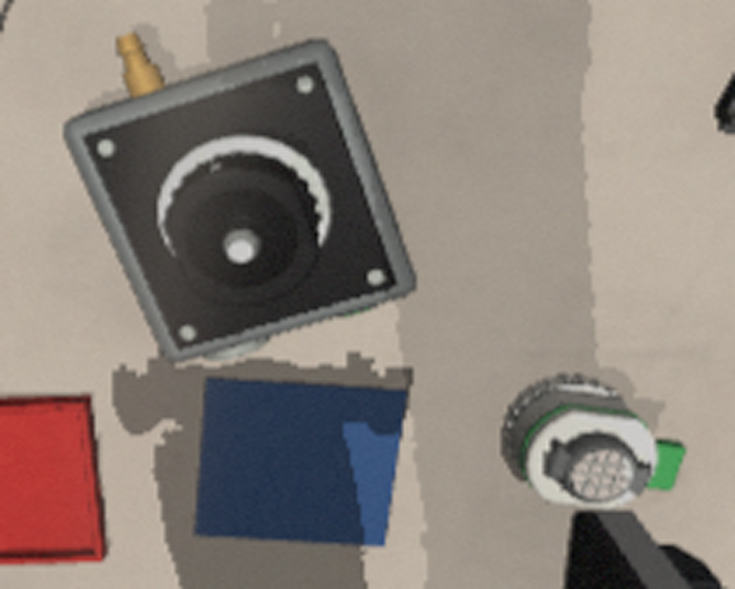

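Call:
{"op": "send_rows", "data": {
  "moves": [
    [-6,8,-50,0,0,0.18,1],
    [-6,8,-100,0,0,0.35,1],
    [-6,8,-110,0,0,0.35,1],
    [-6,8,-110,0,0,0.35,1]
  ]
}}

```text
t: 3.0
position: [0.6149, 0.1648, 0.2165]
tool_rot: [0.985, 0.171, 0.0, -0.001]
contact_force: [0.1, -0.1, 0.0]
opening: 1.0
```

```bash
python3 - <<'E'
from h import *
im=viewer.get_image("wrist");cv2.imwrite("pics/w2.png",im[:,:,::-1])
E
```

```text
(no output)
```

View pics/w2.png

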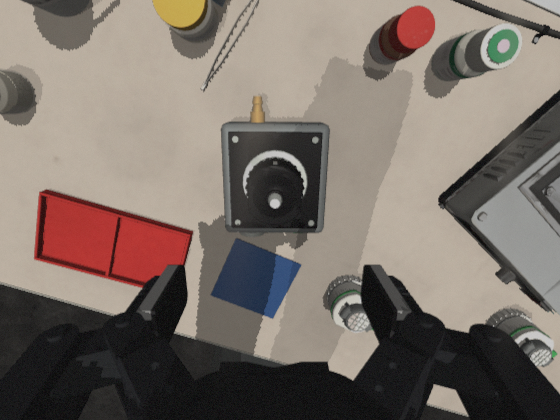

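```bash
python3 - <<'E'
from h import *
w=cv2.imread("pics/w2.png")
cv2.imwrite("pics/w2c.png",cv2.resize(w[110:240,210:340],None,fx=5,fy=4.5,interpolation=cv2.INTER_CUBIC))
C=cam("wrist")
for nm,u,v,z in [("nip",274,202,.127),("c1",221,124,.046),("c2",329,123,.046),("c3",325,231,.046),("c4",225,231,.046),("g1",354,316,.064)]:
    print(nm,onz(C,u,v,z).round(4))
E
```

```text
nip [0.6148 0.166  0.127 ]
c1 [0.6548 0.241  0.046 ]
c2 [0.695  0.1318 0.046 ]
c3 [0.5775 0.0873 0.046 ]
c4 [0.5368 0.2008 0.046 ]
g1 [0.4889 0.0139 0.064 ]
```

View pics/w2c.png

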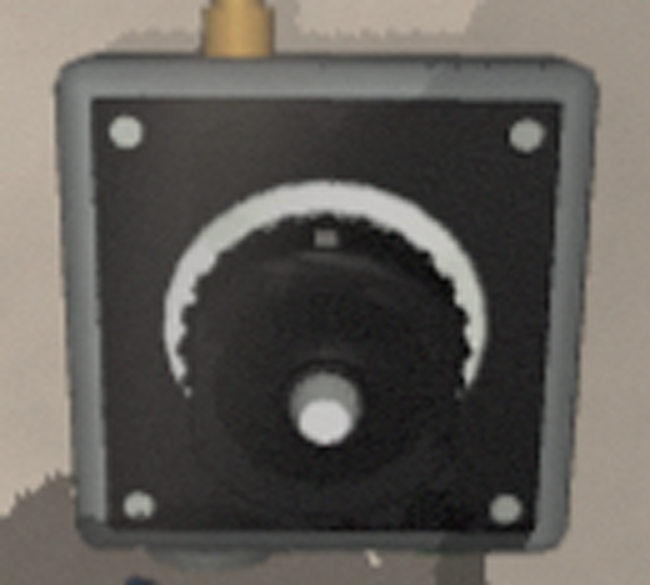

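Call:
{"op": "send_rows", "data": {
  "moves": [
    [0,1,-50,0,0,0.01,1],
    [0,1,-100,0,0,0.01,1],
    [0,1,-130,0,0,0.01,1],
    [0,1,-141,0,0,0.01,1],
    [0,1,-141,0,0,0.01,1],
    [0,1,-141,0,0,0.01,0.3],
    [0,1,-141,0,0,0.01,0.3],
    [0,1,-141,0,0,0.01,0.3],
    [0,1,-141,0,0,0.01,0.3],
    [0,1,-141,0,0,0.01,0.3]
  ],
  "squeeze": 60
}}

```text
t: 4.3
position: [0.6177, 0.1661, 0.082]
tool_rot: [0.984, 0.176, 0.004, -0.002]
contact_force: [-11.9, -3.1, 36.7]
opening: 0.327
```

```bash
python3 - <<'E'
from h import *
print(readout.get_obs()['joints'].round(2))
im=viewer.get_image("wrist");cv2.imwrite("pics/w3.png",im[:,:,::-1])
E
```

```text
[-0.76  0.5   0.57  1.6  -0.29  1.12 -1.34]
```

View pics/w3.png

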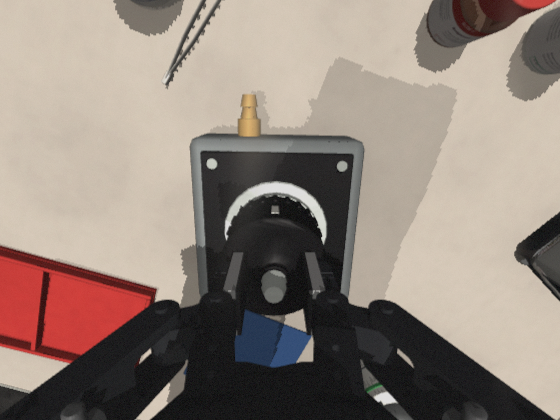

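```bash
python3 - <<'E'
from h import *
w=cv2.imread("pics/w3.png")
cv2.imwrite("pics/w3c.png",cv2.resize(w[170:360,180:370],None,fx=4,fy=3.15,interpolation=cv2.INTER_CUBIC))
C=cam("wrist")
o=readout.get_obs();Rm=R.from_quat(o['tool_rot']).as_matrix()
for h in (0,-.019,-.03):
  for y in (-.014,.014,.026,-.026): print(h,y,proj(C,o['position']+Rm@[0,y,h]).round(0))
print(proj(C,[.615,.1655,.127]),proj(C,[.615,.1655,.104]))
im=viewer.get_image("side");cv2.imwrite("pics/s3.png",cv2.resize(im[180:300,200:330,::-1],None,fx=5,fy=5,interpolation=cv2.INTER_CUBIC))
E
```

```text
0 -0.014 [253. 246.]
0 0.014 [299. 246.]
0 0.026 [319. 246.]
0 -0.026 [233. 246.]
-0.019 -0.014 [251. 261.]
-0.019 0.014 [302. 261.]
-0.019 0.026 [324. 261.]
-0.019 -0.026 [229. 261.]
-0.03 -0.014 [249. 271.]
-0.03 0.014 [304. 271.]
-0.03 0.026 [327. 271.]
-0.03 -0.026 [226. 271.]
[275.73943441 291.93655548] [275.57527576 267.59371161]
```

View pics/w3c.png

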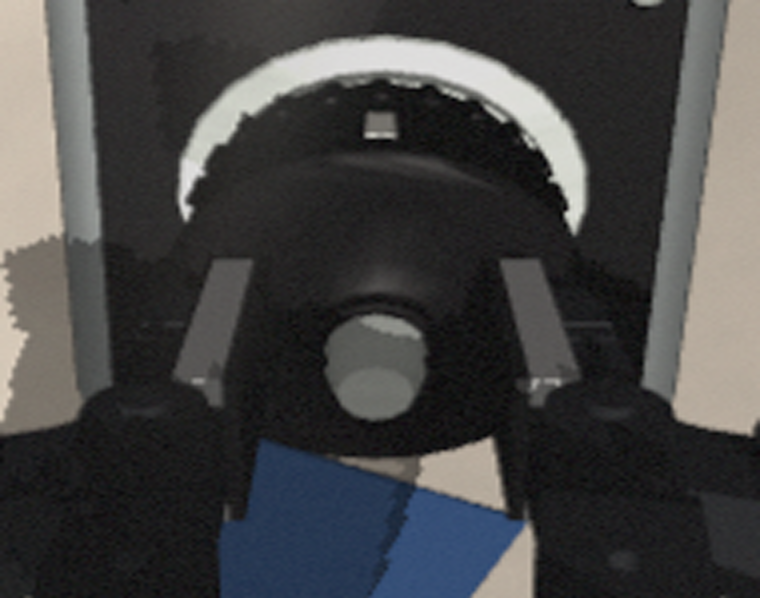

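View pics/s3.png

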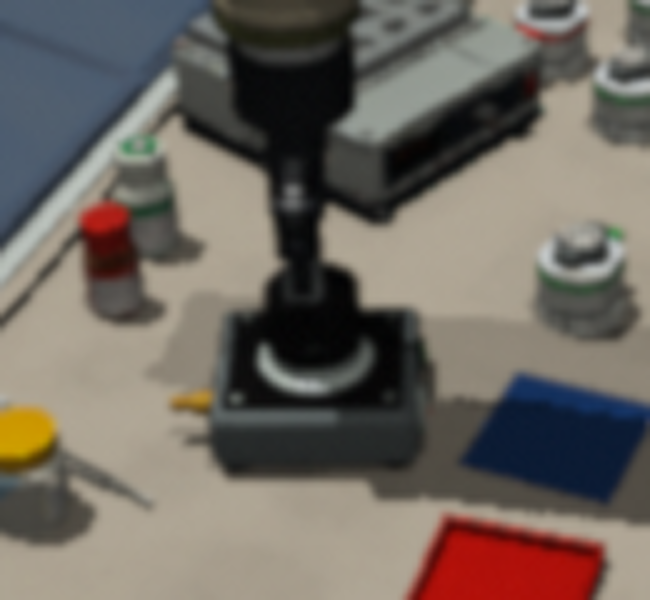

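```bash
python3 - <<'E'
from h import *
C=cam("wrist")
o=readout.get_obs();Rm=R.from_quat(o['tool_rot']).as_matrix()
for u,v in [(180+250/4,170+258/3.15),(180+500/4,170+258/3.15),(180+220/4,170+380/3.15),(180+522/4,170+380/3.15)]:
    ro,d=ray(C,u,v); ro=Rm.T@(ro-o['position']); d=Rm.T@d
    for x in (.011,-.011):
        p=ro+d*(x-ro[0])/d[0]; print(u,v,x,p.round(4))
print(o['contact_force'])
E
```

```text
242.5 251.90476190476193 0.011 [ 0.011  -0.017  -0.0303]
242.5 251.90476190476193 -0.011 [-0.011  -0.022   0.0135]
305.0 251.90476190476193 0.011 [ 0.011   0.0143 -0.0303]
305.0 251.90476190476193 -0.011 [-0.011   0.0192  0.0135]
235.0 290.6349206349206 0.011 [ 0.011  -0.0167 -0.0641]
235.0 290.6349206349206 -0.011 [-0.011  -0.0216 -0.031 ]
310.5 290.6349206349206 0.011 [ 0.011   0.0131 -0.0641]
310.5 290.6349206349206 -0.011 [-0.011   0.0178 -0.031 ]
[-13.08778713  -3.12484557  37.27699081]
```

Call:
{"op": "send_rows", "data": {
  "moves": [
    [0,0,5,0,0,0,0.6],
    [0,0,30,0,0,0,1],
    [-3,0,60,0,0,0,1],
    [-3,0,90,0,0,0,1],
    [-3,0,130,0,0,0,0.5],
    [-3,0,130,0,0,0,0],
    [-3,0,130,0,0,0,0],
    [-3,0,130,0,0,0,0],
    [-3,0,130,0,0,0,0],
    [-3,0,130,0,0,0,0]
  ]
}}

```text
t: 5.65
position: [0.6145, 0.166, 0.2115]
tool_rot: [0.984, 0.176, 0.003, -0.002]
contact_force: [0.5, -0.3, 0.3]
opening: -0.0
```

```bash
python3 - <<'E'
from h import *
print(readout.get_obs()['opening'])
im=viewer.get_image("wrist");cv2.imwrite("pics/w4.png",im[:,:,::-1])
o=readout.get_obs();C=cam("wrist",o);Rm=R.from_quat(o['tool_rot']).as_matrix()
for h in (0,-.019,-.03): print(h,proj(C,o['position']+Rm@[0,0,h]).round(0),proj(C,o['position']+Rm@[0.011,0,h]).round(0))
im=viewer.get_image("side");cv2.imwrite("pics/s4.png",cv2.resize(im[120:300,200:330,::-1],None,fx=4,fy=3.3,interpolation=cv2.INTER_CUBIC))
c=cam("side"); print(proj(c,o['position']), proj(c,o['position']+[0,0,.03]))
E
```

```text
-9.025010530300352e-05
0 [276. 246.] [276. 229.]
-0.019 [276. 261.] [276. 242.]
-0.03 [276. 271.] [276. 252.]
[259.91340731 207.57810751] [259.30457629 198.89554069]
```

View pics/w4.png

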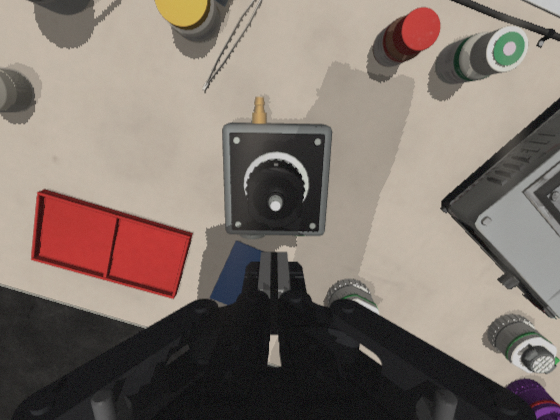

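View pics/s4.png

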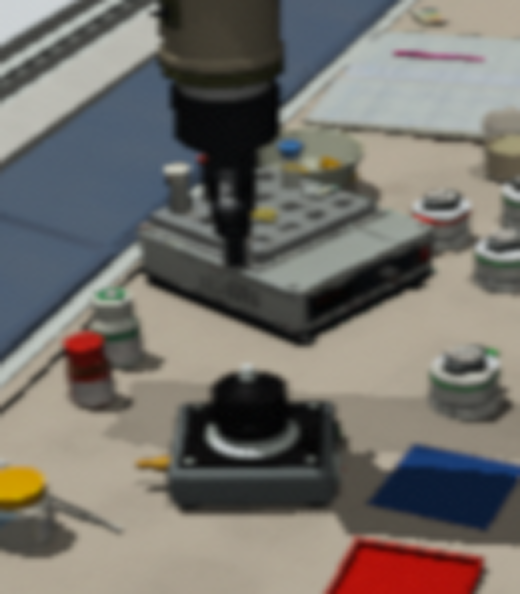

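Call:
{"op": "send_rows", "data": {
  "moves": [
    [0,0,0,0,0,0,1],
    [0,0,0,0,0,0,1],
    [0,0,-30,0,0,0,1],
    [0,0,-80,0,0,0,1],
    [0,0,-120,0,0,0,1],
    [0,0,-150,0,0,0,1],
    [0,0,-164,0,0,0,1],
    [0,0,-164,0,0,0,1],
    [0,0,-164,0,0,0,1]
  ]
}}

```text
t: 6.88
position: [0.6156, 0.1663, 0.0492]
tool_rot: [0.984, 0.176, 0.004, -0.002]
contact_force: [0.7, 0.7, 0.1]
opening: 1.002
```

Call:
{"op": "send_rows", "data": {
  "moves": [
    [0,0,0,0,0,0,0.7],
    [0,0,0,0,0,0,0.4],
    [0,0,0,0,0,0,0.4],
    [0,0,0,0,0,0,0.4]
  ],
  "squeeze": 60
}}

```text
t: 7.38
position: [0.6163, 0.1664, 0.0505]
tool_rot: [0.984, 0.176, 0.005, -0.002]
contact_force: [-1.2, -0.7, 7.3]
opening: 0.595
```

```bash
python3 - <<'E'
from h import *
print(readout.get_obs()['opening'],readout.get_obs()['joints'].round(2))
im=viewer.get_image("wrist");cv2.imwrite("pics/w5.png",im[:,:,::-1])
E
```

```text
0.5953800936500441 [-0.75  0.53  0.55  1.63 -0.31  1.06 -1.33]
```

View pics/w5.png

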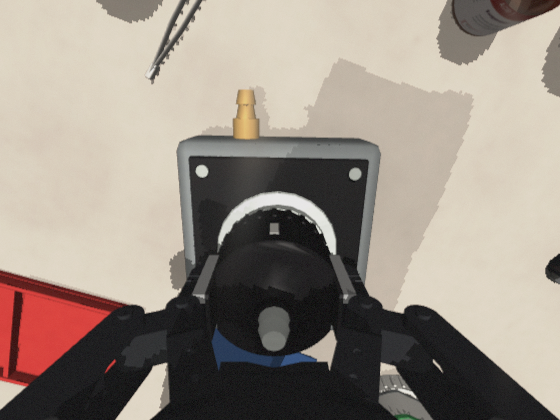

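Call:
{"op": "send_rows", "data": {
  "moves": [
    [0,0,0,0,0,0.17,0.4],
    [0,0,0,0,0,0.34,0.4],
    [0,0,0,0,0,0.51,0.4],
    [0,0,0,0,0,0.68,0.4],
    [0,0,0,0,0,0.85,0.4],
    [0,0,0,0,0,1.02,0.4],
    [0,0,0,0,0,1.19,0.4],
    [0,0,0,0,0,1.36,0.4],
    [0,0,0,0,0,1.49,0.4],
    [0,0,0,0,0,1.49,0.4]
  ]
}}

```text
t: 8.68
position: [0.6159, 0.1663, 0.0505]
tool_rot: [0.605, 0.796, 0.002, -0.006]
contact_force: [-2.8, -0.3, 2.5]
opening: 0.599
```

```bash
python3 - <<'E'
from h import *
o=readout.get_obs();print(o['ft_torque'],o['joints'].round(2))
im=viewer.get_image("wrist");cv2.imwrite("pics/w6.png",im[:,:,::-1])
E
```

```text
[-0.08512965  0.6592307   0.07992018] [-0.52  0.49  0.25  1.6  -0.15  1.07  0.04]
```

View pics/w6.png

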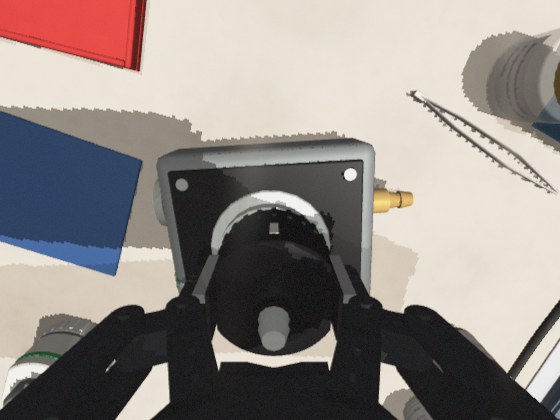

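Call:
{"op": "send_rows", "data": {
  "moves": [
    [0,0,20,0,0,0,0.4],
    [0,0,50,0,0,0,0.4],
    [0,0,85,0,0,0,0.4],
    [-30,-6,90,0,0,0,0.4],
    [-70,-14,90,0,0,0,0.4],
    [-110,-22,80,0,0,0,0.4],
    [-145,-28,50,0,0,0,0.4],
    [-157,-30,20,0,0,0,0.4],
    [-157,-30,-20,0,0,0,0.4],
    [-157,-30,-20,0,0,0,0.4]
  ]
}}

```text
t: 9.98
position: [0.4577, 0.1356, 0.0297]
tool_rot: [0.606, 0.795, 0.001, -0.006]
contact_force: [0.9, 0.5, -0.8]
opening: 0.598
```

```bash
python3 - <<'E'
from h import *
o=readout.get_obs();print(o['ft_torque'],o['joints'].round(2))
im=viewer.get_image("wrist");cv2.imwrite("pics/w7.png",im[:,:,::-1])
im=viewer.get_image("side");cv2.imwrite("pics/s7.png",cv2.resize(im[150:350,200:400,::-1],None,fx=3,fy=3,interpolation=cv2.INTER_CUBIC))
E
```

```text
[ 0.00425057 -0.0279535   0.03183786] [-0.6   0.2   0.24  2.04 -0.07  0.91 -0.05]
```

View pics/w7.png

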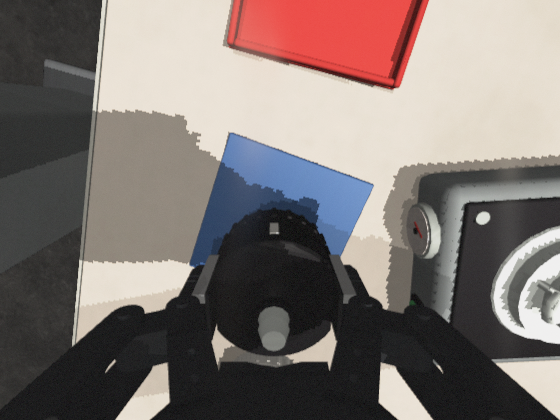

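View pics/s7.png

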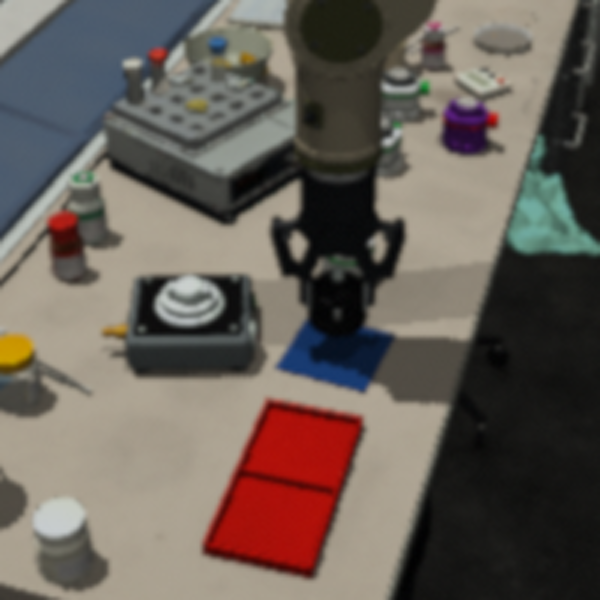

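```bash
python3 - <<'E'
from h import *
C=cam("wrist")
p=[onz(C,u,v,.003) for u,v in [(230,133),(372,185),(190,265)]]
print(np.round(p,4), ((p[1]+p[2])/2).round(4))
c=cam("top")
E
```

```text
[[0.4153 0.1929 0.003 ]
 [0.5142 0.185  0.003 ]
 [0.4081 0.094  0.003 ]] [0.4611 0.1395 0.003 ]
```

Call:
{"op": "send_rows", "data": {
  "moves": [
    [3,3,-20,0,0,0,0.4],
    [3,3,-30,0,0,0,0.4],
    [3,3,-34,0,0,0,0.4],
    [3,3,-36,0,0,0,0.4],
    [3,3,-36,0,0,0,0.4],
    [3,3,-36,0,0,0,0.4]
  ]
}}

```text
t: 10.82
position: [0.4632, 0.1395, -0.0035]
tool_rot: [0.606, 0.795, 0.003, -0.005]
contact_force: [-0.2, 0.5, -1.8]
opening: 0.596
```

Call:
{"op": "send_rows", "data": {
  "moves": [
    [0,0,-2,0,0,0,0.4],
    [0,0,-4,0,0,0,0.4],
    [0,0,-5,0,0,0,0.4],
    [0,0,-5,0,0,0,0.4]
  ]
}}

```text
t: 11.32
position: [0.4634, 0.1397, -0.0067]
tool_rot: [0.606, 0.795, 0.003, -0.005]
contact_force: [-10.4, -2.4, 28.9]
opening: 0.597
```

Call:
{"op": "send_rows", "data": {
  "moves": [
    [0,0,4,0,0,0,0.7],
    [0,0,4,0,0,0,1],
    [0,0,4,0,0,0,1],
    [0,0,40,0,0,0,1],
    [0,0,90,0,0,0,1],
    [0,0,140,0,0,0,1],
    [5,-50,180,0,0,0,1],
    [10,-100,200,0,0,0,1],
    [15,-110,200,0,0,0,1],
    [15,-110,200,0,0,0,1]
  ]
}}

```text
t: 12.58
position: [0.4783, 0.0295, 0.1927]
tool_rot: [0.607, 0.795, 0.003, -0.006]
contact_force: [0.0, 0.3, -0.6]
opening: 1.004
```

```bash
python3 - <<'E'
from h import *
o=readout.get_obs();print(o['joints'].round(2))
im=viewer.get_image("wrist");cv2.imwrite("pics/w8.png",im[:,:,::-1])
im=viewer.get_image("top");cv2.imwrite("pics/t8.png",cv2.resize(im[140:320,110:450,::-1],None,fx=2.35,fy=2.35,interpolation=cv2.INTER_CUBIC))
E
```

```text
[-0.5   0.01  0.36  1.87 -0.02  1.27  0.13]
```

View pics/w8.png

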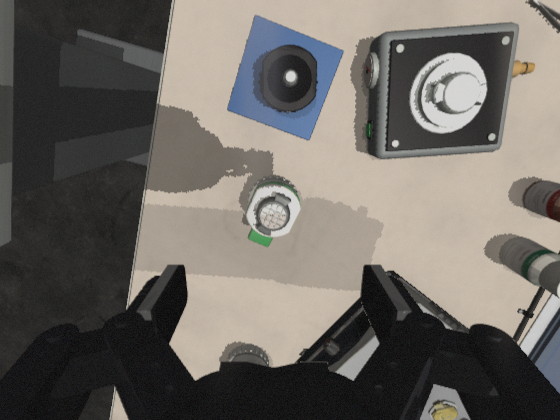

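View pics/t8.png

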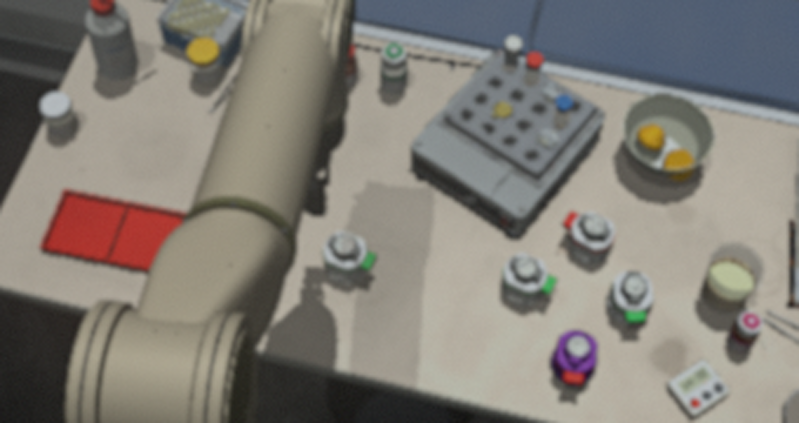

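```bash
cat >> h.py <<'E'
def zoom(src,dst,x0,x1,y0,y1,f):
    w=cv2.imread(src); cv2.imwrite(dst,cv2.resize(w[y0:y1,x0:x1],None,fx=f,fy=f,interpolation=cv2.INTER_CUBIC))
E
python3 - <<'E'
from h import *
zoom("pics/w8.png","pics/w8c.png",230,320,165,255,6)
zoom("pics/w8.png","pics/w8d.png",360,520,20,160,4)
E
```

```text
(no output)
```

View pics/w8c.png

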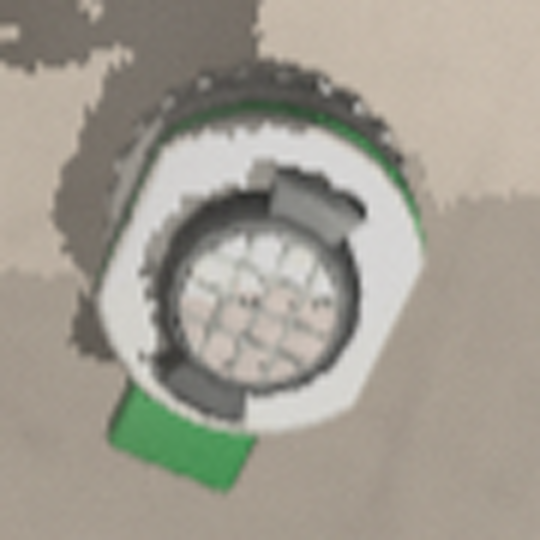

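View pics/w8d.png

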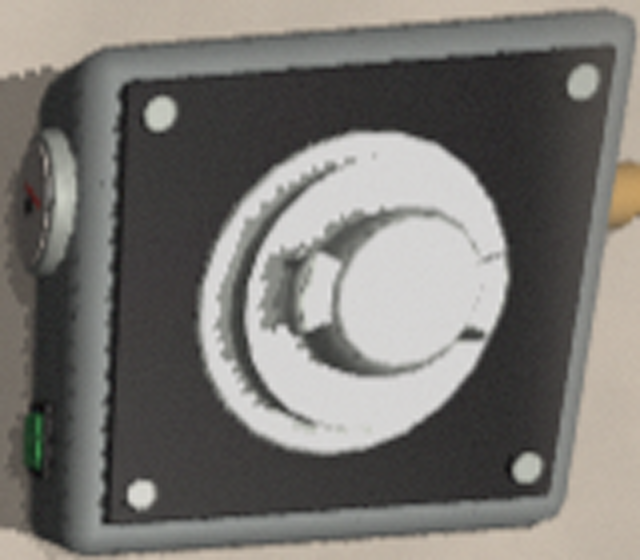

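```bash
python3 - <<'E'
from h import *
C=cam("wrist")
f=lambda x,y,z:onz(C,230+x/6,165+y/6,z)
def ang(a,b): d=b-a; return np.degrees(np.arctan2(d[1],d[0])).round(1)
print("flatR",ang(f(425,250,.05),f(355,405,.05)),"flatL",ang(f(155,160,.05),f(100,295,.05)))
print("tag edge",ang(f(108,438,.046),f(228,492,.046)))
c=f(270,305,.0635);print("spig",c.round(4))
m=(f(425,250,.05)+f(355,405,.05)+f(155,160,.05)+f(100,295,.05))/4; print("flats mid",m.round(4))
t=(f(108,438,.046)+f(228,492,.046))/2; print(t.round(4),np.linalg.norm(t-c),ang(c,t))
g=lambda x,y,z:onz(C,360+x/4,20+y/4,z)
print("dock",g(408,290,.0735).round(4))
E
```

```text
flatR -96.6 flatL -97.0
tag edge -10.8
spig [0.4846 0.0081 0.0635]
flats mid [0.4827 0.0079 0.05  ]
[ 0.4763 -0.0335  0.046 ] 0.045930872267812076 -101.2
dock [0.6123 0.1669 0.0735]
```

Call:
{"op": "send_rows", "data": {
  "moves": [
    [3,-10,0,0,0,-0.17,1],
    [6,-21,-10,0,0,-0.34,1],
    [6,-21,-60,0,0,-0.415,1],
    [6,-21,-110,0,0,-0.415,1],
    [6,-21,-150,0,0,-0.415,1],
    [6,-21,-180,0,0,-0.415,1],
    [6,-21,-198,0,0,-0.415,1],
    [6,-21,-204,0,0,-0.415,1],
    [6,-21,-204,0,0,-0.415,1]
  ]
}}

```text
t: 13.8
position: [0.4835, 0.0107, -0.0119]
tool_rot: [0.756, 0.654, 0.003, -0.006]
contact_force: [0.2, -0.0, 1.0]
opening: 0.999
```

```bash
python3 - <<'E'
from h import *
im=viewer.get_image("wrist");cv2.imwrite("pics/w9.png",im[:,:,::-1])
E
```

```text
(no output)
```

View pics/w9.png

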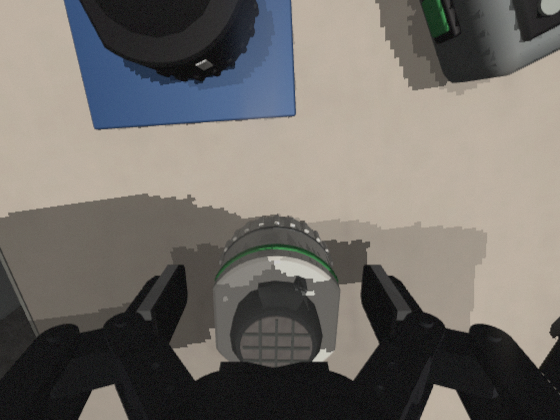

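Call:
{"op": "send_rows", "data": {
  "moves": [
    [0,-2,2,0,0,0,1],
    [0,-2,2,0,0,0,0.7],
    [0,-2,2,0,0,0,0.4],
    [0,-2,2,0,0,0,0.4],
    [0,-2,2,0,0,0,0.4]
  ],
  "squeeze": 60
}}

```text
t: 14.48
position: [0.4844, 0.0086, -0.0087]
tool_rot: [0.756, 0.654, 0.004, -0.005]
contact_force: [-2.0, 0.3, 7.0]
opening: 0.598
```

Call:
{"op": "send_rows", "data": {
  "moves": [
    [0,0,30,0,0,0,0.4],
    [0,0,80,0,0,0,0.4],
    [15,15,120,0,0,0.1,0.4],
    [45,50,120,0,0,0.2,0.4],
    [75,90,120,0,0,0.3,0.4],
    [105,125,120,0,0,0.41,0.4],
    [125,150,120,0,0,0.41,0.4],
    [131,158,120,0,0,0.41,0.4],
    [131,158,120,0,0,0.41,0.4],
    [131,158,120,0,0,0.41,0.4]
  ]
}}

```text
t: 15.72
position: [0.615, 0.1651, 0.1113]
tool_rot: [0.608, 0.794, 0.003, -0.006]
contact_force: [-0.2, 0.3, -1.3]
opening: 0.598
```

```bash
python3 - <<'E'
from h import *
im=viewer.get_image("wrist");cv2.imwrite("pics/w10.png",im[:,:,::-1])
im=viewer.get_image("side");cv2.imwrite("pics/s10.png",cv2.resize(im[150:350,200:400,::-1],None,fx=3,fy=3,interpolation=cv2.INTER_CUBIC))
E
```

```text
(no output)
```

View pics/w10.png

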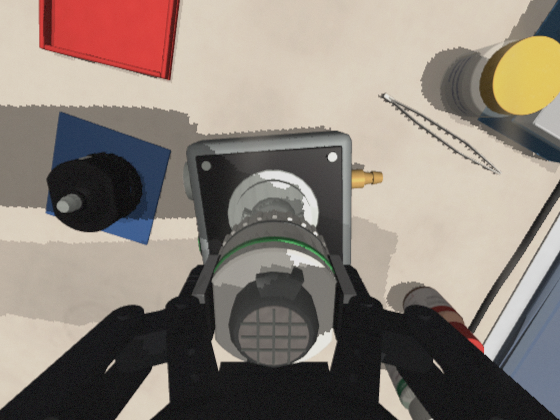

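View pics/s10.png

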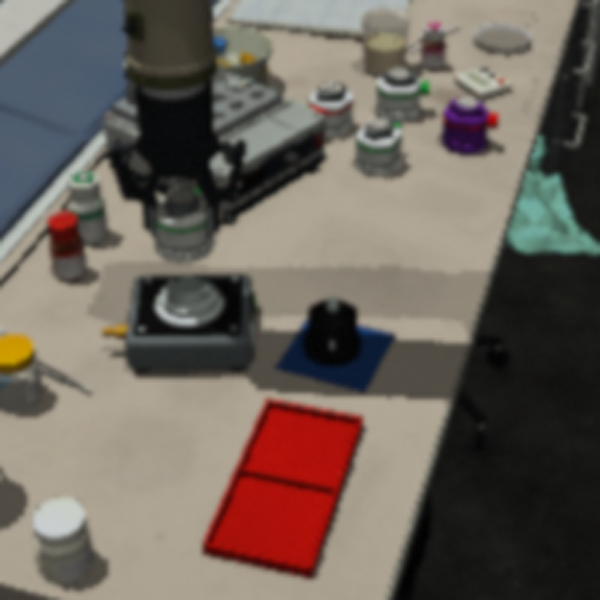

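```bash
python3 - <<'E'
from h import *
o=readout.get_obs();C=cam("wrist",o);Rm=R.from_quat(o['tool_rot']).as_matrix()
p=onz(C,275,336,o['position'][2]+.0087+.0635); print(p, Rm.T@(p-o['position']))
w=cv2.imread("pics/w5.png")
# cap nipple in w6 at (272,334)
K,T,c=C
p=onz(C,273,342,o['position'][2]+.0095+.067); print(Rm.T@(p-o['position']))
E
```

```text
[0.61617409 0.16256677 0.18376915] [-2.08160993e-03  7.95199231e-05 -7.22339450e-02]
[-0.00104912 -0.00067767 -0.07651917]
```

```bash
cat >> h.py <<'E'
def tilt(o=None):
    o=o or readout.get_obs(); z=R.from_quat(o['tool_rot']).as_matrix()[:,2]
    return np.cross(z,[0,0,-1])  # rotvec to make vertical
def yaw(o=None):
    o=o or readout.get_obs(); x=R.from_quat(o['tool_rot']).as_matrix()[:,0]; return np.degrees(np.arctan2(x[1],x[0]))
E
python3 -c "
from h import *
print(tilt(),yaw())"
```

```text
[-0.01215394 -0.0054382  -0.        ] 105.10906853434238
```

Call:
{"op": "send_rows", "data": {
  "moves": [
    [0,2,-20,-0.012,-0.005,0,0.4],
    [0,2,-40,-0.012,-0.005,0,0.4],
    [0,2,-46,-0.012,-0.005,0,0.4],
    [0,2,-51,-0.012,-0.005,0,0.4],
    [0,2,-56,-0.012,-0.005,0,0.4],
    [0,2,-60,-0.012,-0.005,0,0.4],
    [0,2,-60,-0.012,-0.005,0,0.4]
  ]
}}

```text
t: 16.7
position: [0.6154, 0.1675, 0.0518]
tool_rot: [0.608, 0.794, 0.0, -0.0]
contact_force: [-0.7, 0.3, -2.1]
opening: 0.598
```

Call:
{"op": "send_rows", "data": {
  "moves": [
    [0,0,-2,0,0,0,0.4],
    [0,0,-2,0,0,0,0.4]
  ]
}}

```text
t: 16.95
position: [0.6155, 0.1674, 0.0515]
tool_rot: [0.608, 0.794, 0.0, -0.0]
contact_force: [-6.2, -2.6, 12.6]
opening: 0.597
```

Call:
{"op": "send_rows", "data": {
  "moves": [
    [0,0,0,0,0,-0.17,0.4],
    [0,0,0,0,0,-0.34,0.4],
    [0,0,0,0,0,-0.51,0.4],
    [0,0,0,0,0,-0.68,0.4],
    [0,0,0,0,0,-0.85,0.4],
    [0,0,0,0,0,-1.02,0.4],
    [0,0,0,0,0,-1.19,0.4],
    [0,0,0,0,0,-1.36,0.4],
    [0,0,0,0,0,-1.5,0.4],
    [0,0,0,0,0,-1.5,0.4]
  ]
}}

```text
t: 18.2
position: [0.6162, 0.1664, 0.0517]
tool_rot: [0.986, 0.166, 0.001, 0.001]
contact_force: [2.1, -3.6, -1.6]
opening: 0.596
```

```bash
python3 - <<'E'
from h import *
o=readout.get_obs();print(o['ft_torque'],o['joints'].round(2),yaw(o),tilt(o))
im=viewer.get_image("wrist");cv2.imwrite("pics/w11.png",im[:,:,::-1])
E
```

```text
[-0.86355992 -0.47500639  0.07967221] [-0.77  0.54  0.58  1.62 -0.32  1.08 -1.34] 19.103287614488053 [0.00151995 0.00226515 0.        ]
```

View pics/w11.png

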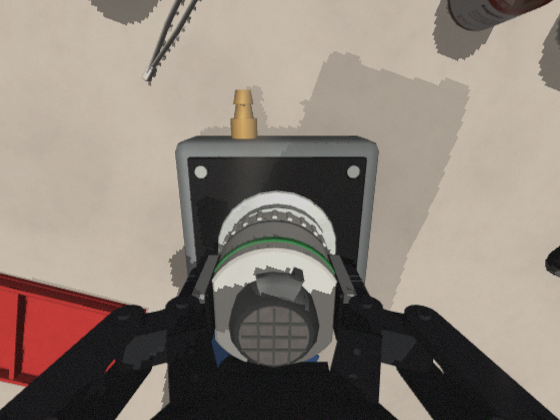

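Call:
{"op": "send_rows", "data": {
  "moves": [
    [0,0,0,0,0,-0.04,0.4],
    [0,0,0,0,0,-0.08,0.4],
    [0,0,0,0,0,-0.08,0.4]
  ]
}}

```text
t: 18.62
position: [0.6163, 0.1652, 0.0518]
tool_rot: [0.992, 0.127, 0.001, 0.002]
contact_force: [2.1, -6.5, -0.9]
opening: 0.601
```

```bash
python3 - <<'E'
from h import *
o=readout.get_obs();print(o['ft_torque'],yaw(o),tilt(o))
E
```

```text
[-1.47613013 -0.42166296  0.33853572] 14.570451436216757 [0.00280629 0.00230098 0.        ]
```

Call:
{"op": "send_rows", "data": {
  "moves": [
    [0,0,0,0,0,0.04,0.7],
    [0,0,0,0,0,0.04,1],
    [0,0,0,0,0,0.04,1],
    [0,0,30,0,0,0.04,1],
    [0,0,80,0,0,0.04,1],
    [0,0,130,0,0,0.2,1],
    [-20,-50,170,0,0,0.37,1],
    [-40,-100,170,0,0,0.54,1],
    [-60,-155,170,0,0,0.71,1],
    [-75,-215,170,0,0,0.88,1]
  ]
}}

```text
t: 19.88
position: [0.5406, -0.0507, 0.2221]
tool_rot: [0.842, 0.54, 0.002, 0.001]
contact_force: [0.7, -0.8, 0.9]
opening: 1.006
```

Call:
{"op": "send_rows", "data": {
  "moves": [
    [-15,-50,0,0,0,0.15,1],
    [-30,-100,0,0,0,0.3,1],
    [-35,-140,0,0,0,0.3,1],
    [-35,-160,0,0,0,0.3,1],
    [-35,-160,0,0,0,0.3,1]
  ]
}}

```text
t: 20.5
position: [0.5052, -0.212, 0.2223]
tool_rot: [0.753, 0.659, 0.002, 0.001]
contact_force: [0.6, -0.6, -1.0]
opening: 1.0
```

```bash
python3 - <<'E'
from h import *
o=readout.get_obs();print(yaw(o),tilt(o),o['joints'].round(2))
im=viewer.get_image("wrist");cv2.imwrite("pics/w12.png",im[:,:,::-1])
im=viewer.get_image("side");cv2.imwrite("pics/s12.png",cv2.resize(im[150:350,200:400,::-1],None,fx=3,fy=3,interpolation=cv2.INTER_CUBIC))
E
```

```text
82.38214767907137 [-0.0022057   0.00418803  0.        ] [-0.33  0.17  0.74  1.68 -0.12  1.34  0.29]
```

View pics/w12.png

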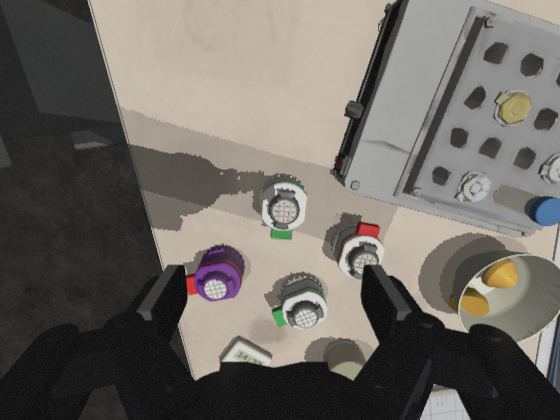

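View pics/s12.png

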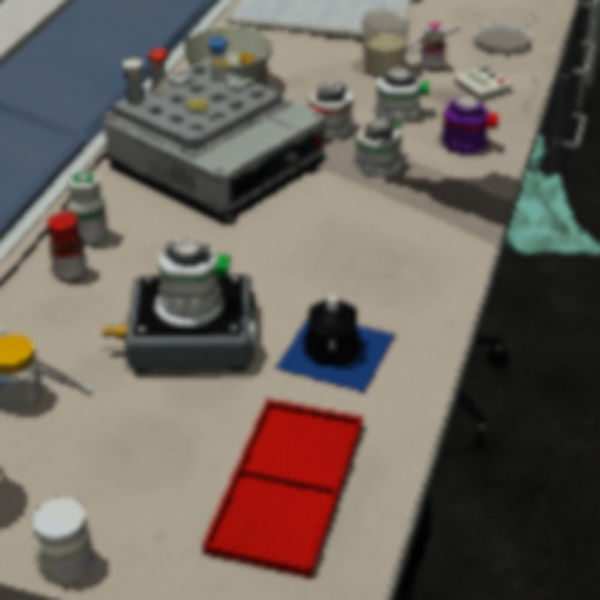

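```bash
python3 - <<'E'
from h import *
zoom("pics/w12.png","pics/w12c.png",240,330,165,255,6)
E
```

```text
(no output)
```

View pics/w12c.png

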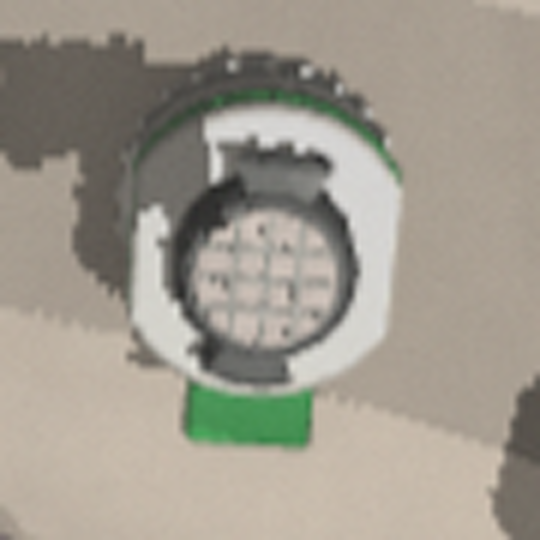

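```bash
cat >> h.py <<'E'
def ang(a,b): d=b-a; return np.degrees(np.arctan2(d[1],d[0])).round(1)
def stage(C,x0,y0,f,fr,fl,tag,disc,foot=0.):
    g=lambda p,z:onz(C,x0+p[0]/f,y0+p[1]/f,z+foot)
    print("flats",ang(g(fr[0],.05),g(fr[1],.05)),ang(g(fl[0],.05),g(fl[1],.05)))
    c=g(disc,.0635);m=sum(g(p,.05) for p in fr+fl)/4
    t=(g(tag[0],.046)+g(tag[1],.046))/2
    print("disc",c.round(4),"flatmid",m.round(4),"width",np.linalg.norm(g(fr[0],.05)-g(fl[0],.05)).round(4),"tag",t.round(4),np.linalg.norm((t-c)[:2]).round(4),ang(c,t),"edge",ang(g(tag[0],.046),g(tag[1],.046)))
E
python3 - <<'E'
from h import *
C=cam("wrist")
stage(C,240,165,6,[(402,190),(388,330)],[(135,170),(133,325)],[(185,438),(308,445)],(270,280))
E
```

```text
flats -101.0 -98.8
disc [ 0.514  -0.2421  0.0635] flatmid [ 0.5135 -0.2414  0.05  ] width 0.0519 tag [ 0.5051 -0.2823  0.046 ] 0.0412 -102.5 edge -11.0
```

Call:
{"op": "send_rows", "data": {
  "moves": [
    [4,-15,-30,0,0,-0.05,1],
    [8,-30,-80,0,0,-0.05,1],
    [8,-30,-130,0,0,-0.05,1],
    [8,-30,-180,0,0,-0.05,1],
    [8,-30,-215,0,0,-0.05,1],
    [8,-30,-230,0,0,-0.05,1],
    [8,-30,-231,0,0,-0.05,1],
    [8,-30,-231,0,0,-0.05,1]
  ]
}}

```text
t: 21.6
position: [0.5149, -0.2397, -0.0075]
tool_rot: [0.767, 0.641, 0.003, 0.001]
contact_force: [0.5, 0.0, 0.5]
opening: 1.002
```

```bash
python3 - <<'E'
from h import *
print(tilt())
im=viewer.get_image("wrist");cv2.imwrite("pics/w13.png",im[:,:,::-1])
E
```

```text
[-0.00244616  0.00603652  0.        ]
```

View pics/w13.png

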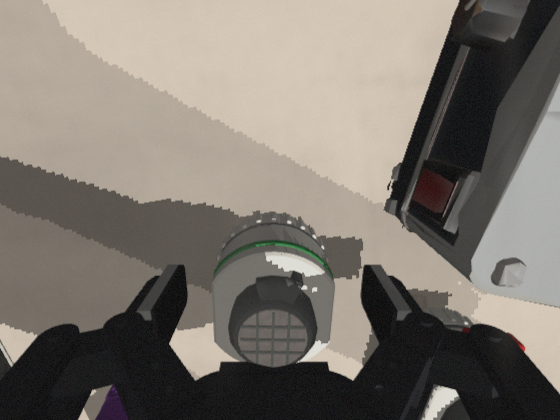

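Aligned: the stage (273,310) is between the pads (185/365) with its flats upright. Close on it.

Call:
{"op": "send_rows", "data": {
  "moves": [
    [-1,-2,-1,-0.002,0.006,0,1],
    [-1,-2,-1,-0.002,0.006,0,0.7],
    [-1,-2,-1,-0.002,0.006,0,0.4],
    [-1,-2,-1,-0.002,0.006,0,0.4],
    [-1,-2,-1,-0.002,0.006,0,0.4]
  ],
  "squeeze": 60
}}

```text
t: 22.28
position: [0.5141, -0.2419, -0.0079]
tool_rot: [0.768, 0.641, 0.0, -0.0]
contact_force: [-3.1, 1.4, 6.6]
opening: 0.601
```

Call:
{"op": "send_rows", "data": {
  "moves": [
    [0,0,30,0,0,0,0.4],
    [0,0,80,0,0,0,0.4],
    [0,10,130,0,0,0,0.4],
    [0,60,158,0,0,0.1,0.4],
    [5,115,160,0,0,0.2,0.4],
    [10,170,160,0,0,0.3,0.4],
    [20,225,160,0,0,0.445,0.4],
    [35,280,160,0,0,0.445,0.4],
    [60,330,160,0,0,0.445,0.4],
    [85,380,160,0,0,0.445,0.4]
  ]
}}

```text
t: 23.52
position: [0.5994, 0.1398, 0.152]
tool_rot: [0.607, 0.795, 0.0, -0.0]
contact_force: [1.3, -1.1, -1.3]
opening: 0.6
```

Call:
{"op": "send_rows", "data": {
  "moves": [
    [15,25,0,0,0,0,0.4],
    [21,37,0,0,0,0,0.4],
    [21,37,0,0,0,0,0.4],
    [21,37,0,0,0,0,0.4]
  ]
}}

```text
t: 24.02
position: [0.6202, 0.1748, 0.1521]
tool_rot: [0.608, 0.794, 0.0, -0.0]
contact_force: [0.0, -0.5, -1.3]
opening: 0.599
```

```bash
python3 - <<'E'
from h import *
im=viewer.get_image("wrist");cv2.imwrite("pics/w14.png",im[:,:,::-1])
o=readout.get_obs();C=cam("wrist",o);Rm=R.from_quat(o['tool_rot']).as_matrix()
print(tilt(),yaw())
p=onz(C,273,338,o['position'][2]+.0079+.0635); print(p, Rm.T@(p-o['position']))
E
```

```text
[-0.00084647  0.00018105  0.        ] 105.10535231065742
[0.62053914 0.17106049 0.22368378] [-0.00377766 -0.00069292 -0.07140321]
```

View pics/w14.png

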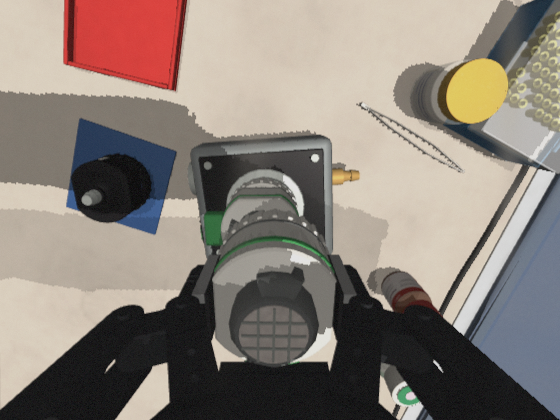

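Call:
{"op": "send_rows", "data": {
  "moves": [
    [-5,-7,0,-0.001,0,0,0.4],
    [-5,-7,-10,-0.001,0,0,0.4],
    [-5,-7,-25,-0.001,0,0,0.4],
    [-5,-7,-32,-0.001,0,0,0.4],
    [-5,-7,-32,-0.001,0,0,0.4]
  ]
}}

```text
t: 24.7
position: [0.6147, 0.1679, 0.1192]
tool_rot: [0.608, 0.794, -0.001, -0.0]
contact_force: [-1.3, 0.4, -1.1]
opening: 0.599
```

```bash
python3 - <<'E'
from h import *
im=viewer.get_image("wrist");cv2.imwrite("pics/w15.png",im[:,:,::-1])
im=viewer.get_image("side");cv2.imwrite("pics/s15.png",cv2.resize(im[150:300,200:350,::-1],None,fx=4,fy=4,interpolation=cv2.INTER_CUBIC))
E
```

```text
(no output)
```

View pics/s15.png

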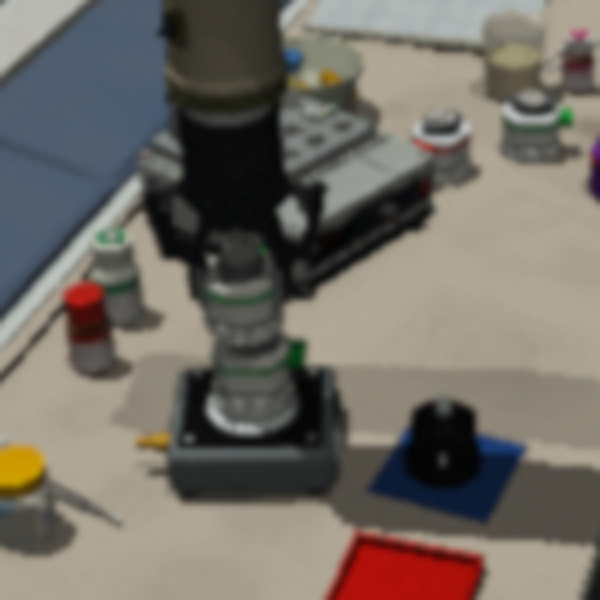

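Aligned over the first stage. Lower the remaining 17 mm.

Call:
{"op": "send_rows", "data": {
  "moves": [
    [1,0,-4,0,0,0,0.4],
    [1,0,-8,0,0,0,0.4],
    [1,0,-12,0,0,0,0.4],
    [1,0,-15,0,0,0,0.4],
    [1,0,-18,0,0,0,0.4],
    [1,0,-19,0,0,0,0.4]
  ]
}}

```text
t: 25.55
position: [0.6181, 0.1688, 0.1103]
tool_rot: [0.608, 0.794, 0.003, 0.0]
contact_force: [-26.9, -6.1, 67.5]
opening: 0.597
```

Call:
{"op": "send_rows", "data": {
  "moves": [
    [-2,0,4,0,0,0,0.4],
    [-2,0,12,0,0,0,0.4],
    [-2,0,12,0,0,0,0.4]
  ]
}}

```text
t: 25.92
position: [0.6162, 0.1689, 0.1223]
tool_rot: [0.608, 0.794, 0.003, 0.001]
contact_force: [0.3, -0.4, -1.6]
opening: 0.6
```

```bash
python3 - <<'E'
from h import *
im=viewer.get_image("wrist");cv2.imwrite("pics/w16.png",im[:,:,::-1])
zoom("pics/w16.png","pics/w16c.png",195,355,150,370,3.4)
im=viewer.get_image("side");cv2.imwrite("pics/s16.png",cv2.resize(im[190:280,230:300,::-1],None,fx=7,fy=7,interpolation=cv2.INTER_CUBIC))
print(tilt(),yaw())
E
```

```text
[-0.00404419  0.00355698  0.        ] 105.10948463859712
```

View pics/w16c.png

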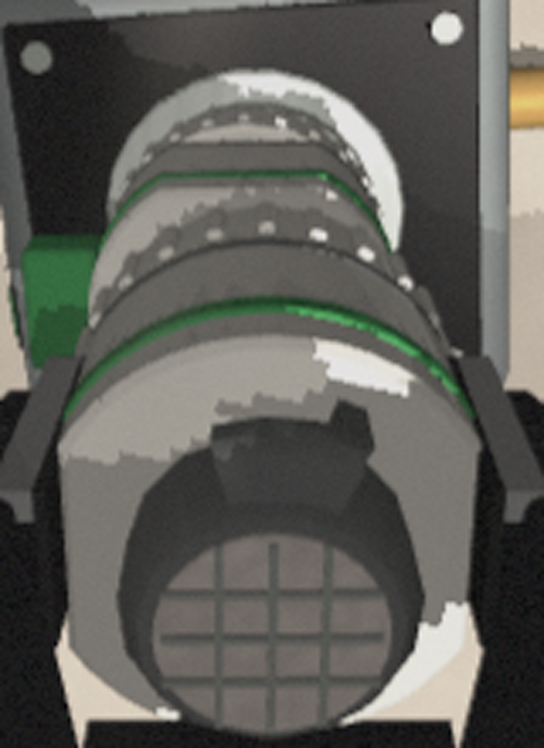

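View pics/s16.png

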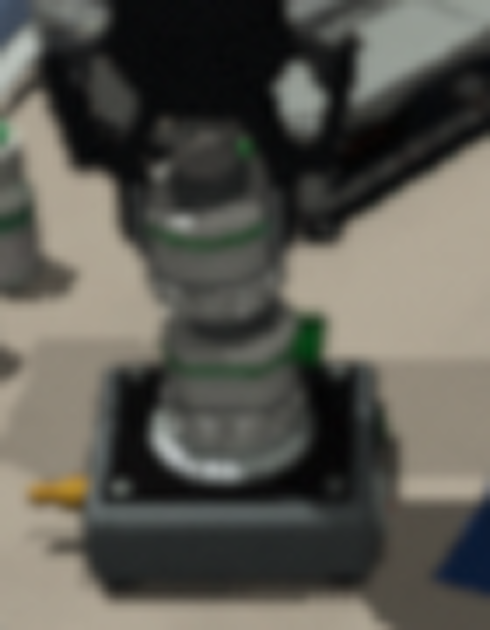

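```bash
python3 - <<'E'
from h import *
C=cam("side");o=readout.get_obs()
for z in (.06,.085,.11,.15,.18): print(z,((proj(C,[.615,.166,z])-[230,190])*7).round(1))
print("tcp",((proj(C,o['position']+[0,0,.045])-[230,190])*7).round(1))
C=cam("wrist",o);
for z in (.06,.085,.11,.15,.18): print(z,((proj(C,[.6155,.166,z])-[195,150])*3.4).round(1))
E
```

```text
0.06 [228.5 407.3]
0.085 [225.4 362.8]
0.11 [222.2 317.5]
0.15 [216.9 242.9]
0.18 [212.9 185.3]
tcp [210.8 214.7]
0.06 [264.5 230. ]
0.085 [264.7 270.2]
0.11 [264.8 320.2]
0.15 [265.3 431.2]
0.18 [265.7 557.2]
```

```bash
python3 - <<'E'
from h import *
zoom("pics/w15.png","pics/w15c.png",195,355,150,370,3.4)
a=cv2.imread("pics/w15c.png");b=cv2.imread("pics/w16c.png")
cv2.imwrite("pics/ab.png",np.hstack([a,b])[:560,:][:, :])
print(a.shape)
E
```

```text
(748, 544, 3)
```

```bash
python3 - <<'E'
from h import *
a=cv2.imread("pics/ab.png"); cv2.imwrite("pics/ab.png",cv2.resize(a,(800,int(a.shape[0]*800/a.shape[1]))))
E
```

```text
(no output)
```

View pics/ab.png

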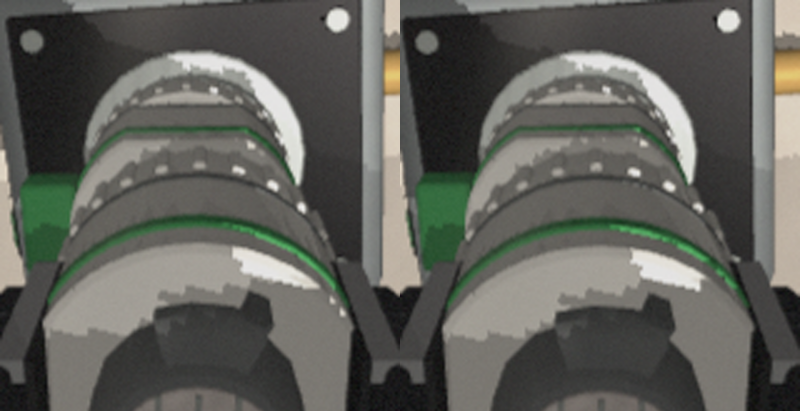

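Call:
{"op": "send_rows", "data": {
  "moves": [
    [-3,-1,0,-0.004,0.004,0,0.4],
    [-3,-1,-6,-0.004,0.004,0,0.4],
    [-3,-1,-11,-0.004,0.004,0,0.4],
    [-3,-1,-14,-0.004,0.004,0,0.4],
    [-3,-1,-16,-0.004,0.004,0,0.4]
  ]
}}

```text
t: 26.65
position: [0.6127, 0.1677, 0.1051]
tool_rot: [0.608, 0.794, -0.0, -0.0]
contact_force: [-0.2, 0.1, -2.4]
opening: 0.601
```

Call:
{"op": "send_rows", "data": {
  "moves": [
    [0,0,-2,0,0,0,0.4],
    [0,0,-3,0,0,0,0.4],
    [0,0,-4,0,0,0,0.4],
    [0,0,-4,0,0,0,0.4]
  ]
}}

```text
t: 27.15
position: [0.6132, 0.1679, 0.1019]
tool_rot: [0.608, 0.794, 0.0, 0.0]
contact_force: [-1.7, 0.2, 4.9]
opening: 0.598
```

Call:
{"op": "send_rows", "data": {
  "moves": [
    [0,0,-1,0,0,-0.17,0.4],
    [0,0,-1,0,0,-0.34,0.4],
    [0,0,-1,0,0,-0.51,0.4],
    [0,0,-1,0,0,-0.68,0.4],
    [0,0,-1,0,0,-0.85,0.4],
    [0,0,-1,0,0,-1.02,0.4],
    [0,0,-1,0,0,-1.19,0.4],
    [0,0,-1,0,0,-1.36,0.4],
    [0,0,-1,0,0,-1.5,0.4],
    [0,0,-1,0,0,-1.5,0.4]
  ]
}}

```text
t: 28.4
position: [0.6148, 0.167, 0.1019]
tool_rot: [0.986, 0.166, 0.002, 0.001]
contact_force: [3.2, -1.9, 5.3]
opening: 0.596
```

```bash
python3 - <<'E'
from h import *
o=readout.get_obs();print(o['ft_torque'],yaw(o),tilt(o))
im=viewer.get_image("wrist");cv2.imwrite("pics/w17.png",im[:,:,::-1])
E
```

```text
[-0.91340659 -0.90685601  0.08758959] 19.071155096754094 [0.00157366 0.00403297 0.        ]
```

View pics/w17.png

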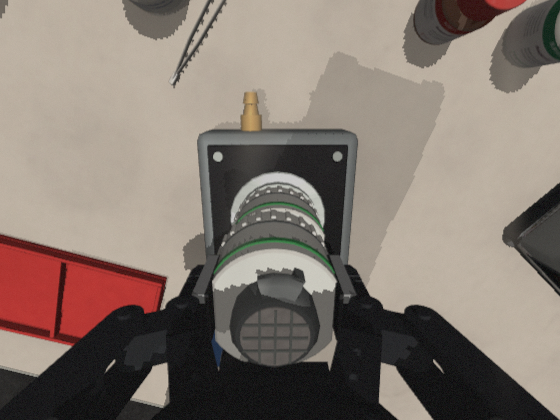

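Call:
{"op": "send_rows", "data": {
  "moves": [
    [0,0,0,0,0,-0.03,0.4],
    [0,0,0,0,0,-0.06,0.4],
    [0,0,0,0,0,-0.06,0.4]
  ]
}}

```text
t: 28.82
position: [0.6148, 0.1661, 0.102]
tool_rot: [0.991, 0.136, 0.002, 0.002]
contact_force: [2.0, -4.0, 3.0]
opening: 0.6
```

```bash
python3 - <<'E'
from h import *
o=readout.get_obs();print(o['ft_torque'],yaw(o),tilt(o))
E
```

```text
[-1.27429002 -0.55939208  0.21190472] 15.663157442425062 [0.00263742 0.0038974  0.        ]
```

Call:
{"op": "send_rows", "data": {
  "moves": [
    [0,0,0,0,0,0,0.7],
    [0,0,0,0,0,0,1],
    [0,0,0,0,0,0,1],
    [0,0,40,0,0,0,1],
    [0,0,90,0,0,0,1],
    [-10,-30,110,0,0,0,1],
    [-20,-85,110,0,0,-0.1,1],
    [-30,-140,110,0,0,-0.2,1],
    [-40,-195,110,0,0,-0.27,1],
    [-50,-250,110,0,0,-0.27,1]
  ]
}}

```text
t: 30.08
position: [0.5643, -0.0852, 0.2121]
tool_rot: [1.0, 0.001, 0.002, 0.001]
contact_force: [1.3, -0.6, 1.2]
opening: 1.0
```

Call:
{"op": "send_rows", "data": {
  "moves": [
    [-10,-55,0,0,0,0,1],
    [-20,-110,0,0,0,0,1],
    [-30,-165,0,0,0,0,1],
    [-40,-220,0,0,0,0,1],
    [-40,-260,0,0,0,0,1],
    [-40,-265,0,0,0,0,1],
    [-40,-265,0,0,0,0,1]
  ]
}}

```text
t: 30.95
position: [0.5244, -0.3498, 0.2118]
tool_rot: [1.0, 0.001, 0.001, 0.001]
contact_force: [0.7, 0.4, 0.7]
opening: 1.001
```

```bash
python3 - <<'E'
from h import *
o=readout.get_obs();print(yaw(o),tilt(o),o['joints'].round(2))
im=viewer.get_image("wrist");cv2.imwrite("pics/w18.png",im[:,:,::-1])
im=viewer.get_image("side");cv2.imwrite("pics/s18.png",cv2.resize(im[150:350,200:400,::-1],None,fx=3,fy=3,interpolation=cv2.INTER_CUBIC))
E
```

```text
0.15438521169187788 [0.00233463 0.00294133 0.        ] [-0.19  0.48  0.99  1.48 -0.4   1.39 -0.75]
```

View pics/w18.png

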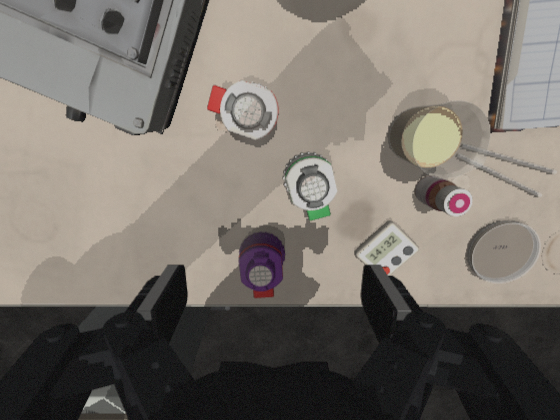

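View pics/s18.png

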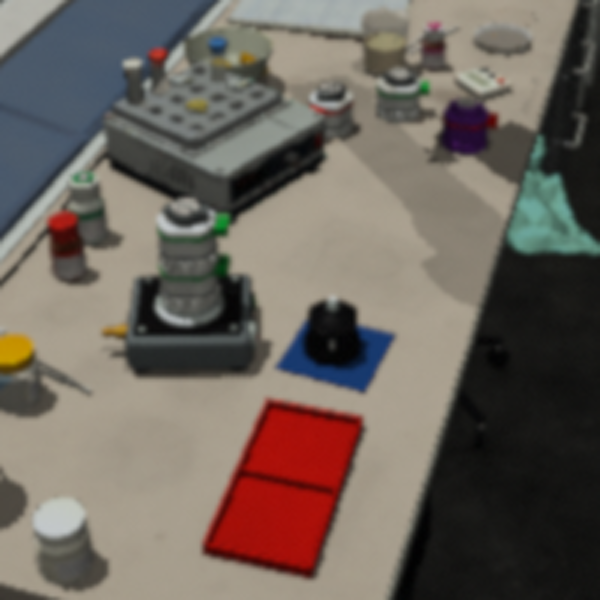

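Stack of two stands straight; g3 (313,188) and the red stage (248,110) are in the wrist view, with purple at (262,272) to be left alone.

```bash
python3 - <<'E'
from h import *
zoom("pics/w18.png","pics/w18c.png",270,360,140,230,6)
zoom("pics/w18.png","pics/w18r.png",200,290,65,155,6)
E
```

```text
(no output)
```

View pics/w18c.png

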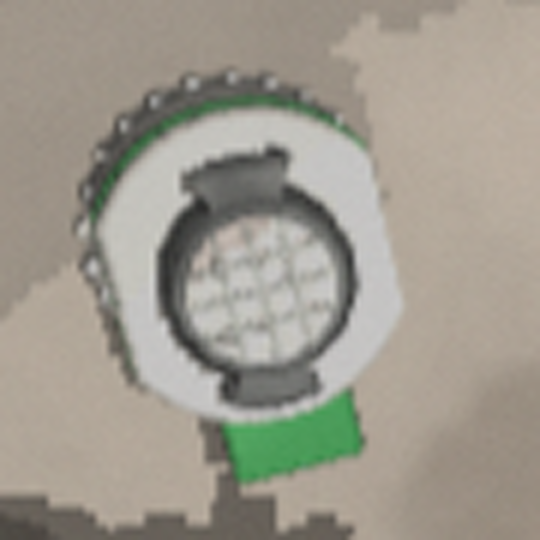

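View pics/w18r.png

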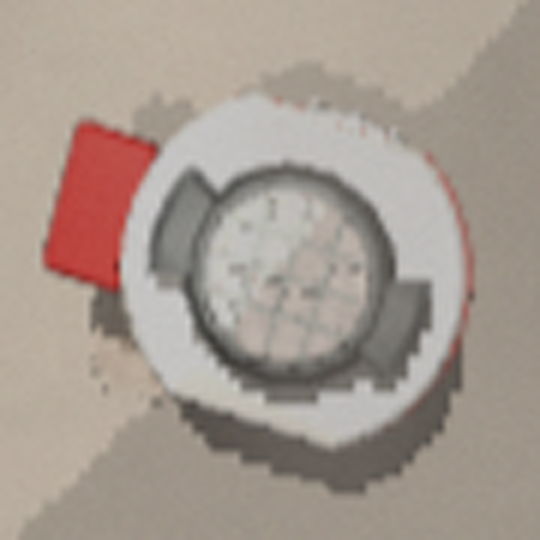

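```bash
python3 - <<'E'
from h import *
C=cam("wrist")
stage(C,270,140,6,[(372,165),(403,300)],[(98,225),(135,380)],[(243,482),(362,445)],(262,285))
stage(C,200,65,6,[(265,97),(425,150)],[(180,390),(340,448)],[(80,122),(45,265)],(293,275))
E
```

```text
flats -163.7 -165.9
disc [ 0.523  -0.3905  0.0635] flatmid [ 0.5226 -0.3902  0.05  ] width 0.0511 tag [ 0.4827 -0.4024  0.046 ] 0.042 -163.5 edge -71.2
flats -106.9 -109.4
disc [ 0.601  -0.3226  0.0635] flatmid [ 0.6009 -0.3231  0.05  ] width 0.0504 tag [ 0.614  -0.2818  0.046 ] 0.0428 72.4 edge 162.3
```

Call:
{"op": "send_rows", "data": {
  "moves": [
    [-1,-20,-10,0.002,0.003,0.14,1],
    [-2,-40,-30,0.002,0.003,0.277,1],
    [-2,-40,-80,0.002,0.003,0.277,1],
    [-2,-40,-130,0.002,0.003,0.277,1],
    [-2,-40,-180,0.002,0.003,0.277,1],
    [-2,-40,-210,0.002,0.003,0.277,1],
    [-2,-40,-220,0.002,0.003,0.277,1],
    [-2,-40,-220,0.002,0.003,0.277,1]
  ]
}}

```text
t: 32.05
position: [0.5236, -0.3879, -0.0076]
tool_rot: [0.99, 0.141, 0.0, -0.0]
contact_force: [0.7, -0.8, 0.9]
opening: 1.005
```

```bash
python3 - <<'E'
from h import *
print(tilt())
im=viewer.get_image("wrist");cv2.imwrite("pics/w19.png",im[:,:,::-1])
E
```

```text
[-0.00070152  0.00076199  0.        ]
```

View pics/w19.png

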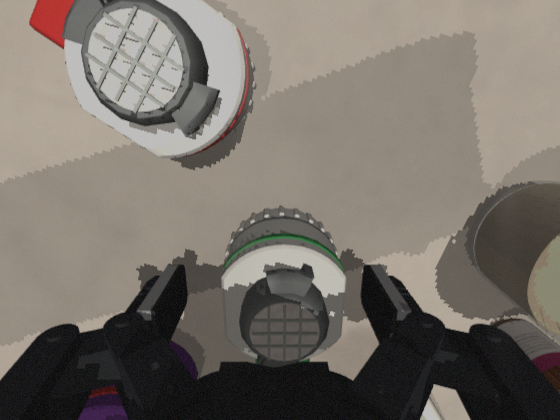

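Call:
{"op": "send_rows", "data": {
  "moves": [
    [1,-4,-1,0,0,0,1],
    [1,-4,-1,0,0,0,1],
    [1,-4,-1,0,0,0,0.7],
    [1,-4,-1,0,0,0,0.4],
    [1,-4,-1,0,0,0,0.4],
    [1,-4,-1,0,0,0,0.4]
  ],
  "squeeze": 60
}}

```text
t: 32.85
position: [0.5251, -0.3926, -0.0075]
tool_rot: [0.99, 0.141, 0.001, 0.0]
contact_force: [-0.9, 0.8, 4.6]
opening: 0.603
```

```bash
python3 - <<'E'
from h import *
print(tilt(),yaw())
im=viewer.get_image("wrist");cv2.imwrite("pics/w20.png",im[:,:,::-1])
E
```

```text
[0.00024454 0.0023455  0.        ] 16.201072765427696
```

View pics/w20.png

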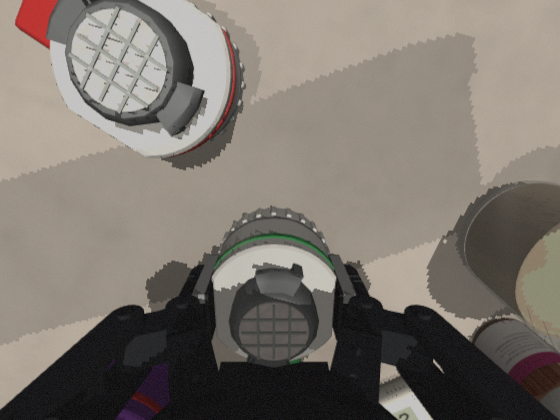

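Call:
{"op": "send_rows", "data": {
  "moves": [
    [0,0,40,0,0,0,0.4],
    [0,0,95,0,0,0,0.4],
    [0,0,150,0,0,0,0.4],
    [0,30,195,0,0,0.1,0.4],
    [0,80,200,0,0,0.27,0.4],
    [0,135,200,0,0,0.44,0.4],
    [0,190,200,0,0,0.61,0.4],
    [5,245,200,0,0,0.78,0.4],
    [10,300,200,0,0,0.95,0.4],
    [20,350,200,0,0,1.12,0.4]
  ]
}}

```text
t: 34.15
position: [0.5446, -0.0405, 0.1923]
tool_rot: [0.762, 0.648, 0.001, -0.001]
contact_force: [2.3, -0.8, -2.2]
opening: 0.597
```

Call:
{"op": "send_rows", "data": {
  "moves": [
    [15,45,0,0,0,0.15,0.4],
    [30,90,0,0,0,0.3,0.4],
    [45,130,0,0,0,0.42,0.4],
    [55,160,0,0,0,0.42,0.4],
    [55,160,0,0,0,0.42,0.4]
  ]
}}

```text
t: 34.78
position: [0.5992, 0.1227, 0.191]
tool_rot: [0.608, 0.794, 0.0, -0.002]
contact_force: [0.4, -0.6, -1.6]
opening: 0.598
```

```bash
python3 - <<'E'
from h import *
print(tilt(),yaw())
im=viewer.get_image("wrist");cv2.imwrite("pics/w21.png",im[:,:,::-1])
E
```

```text
[-0.00267448 -0.00215571 -0.        ] 105.03961124362912
```

View pics/w21.png

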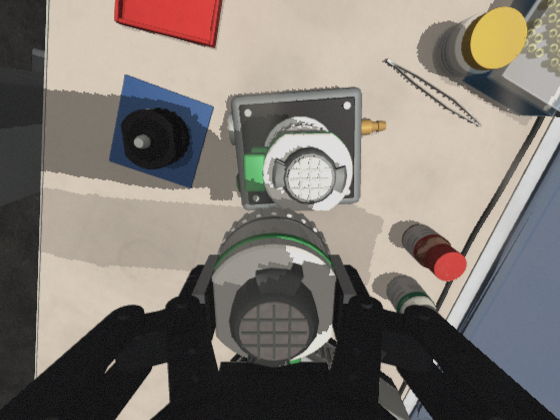

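```bash
python3 - <<'E'
from h import *
zoom("pics/w21.png","pics/w21c.png",210,370,100,370,2.2)
zoom("pics/w21.png","pics/w21d.png",250,370,110,220,5)
o=readout.get_obs();C=cam("wrist",o)
print(onz(C,312,178,.1735), onz(C,275,334,o['position'][2]+.0075+.0635),o['position'])
E
```

```text
[0.61157959 0.16455936 0.1735    ] [0.59992301 0.11804865 0.26227239] [0.59914255 0.12030855 0.19127239]
```

View pics/w21d.png

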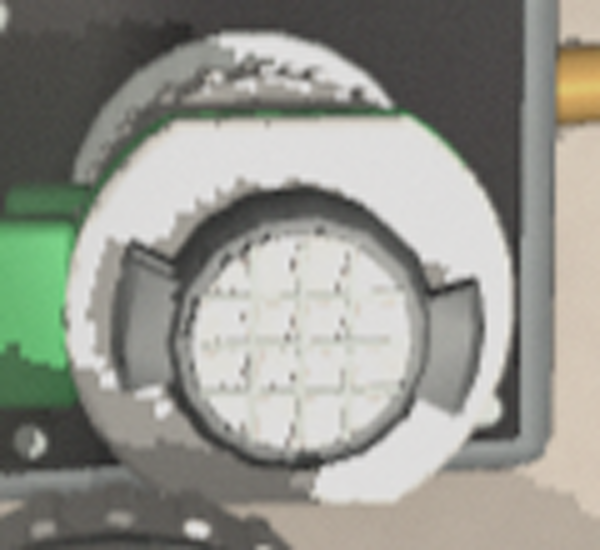

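View pics/w21c.png

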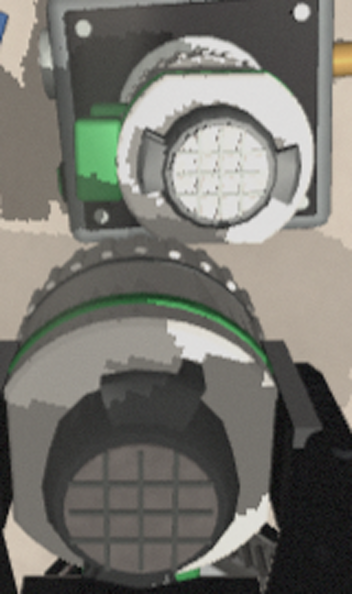

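Call:
{"op": "send_rows", "data": {
  "moves": [
    [6,25,0,-0.003,-0.002,0,0.4],
    [12,45,0,-0.003,-0.002,0,0.4],
    [12,47,0,-0.003,-0.002,0,0.4],
    [12,47,0,-0.003,-0.002,0,0.4],
    [12,47,0,-0.003,-0.002,0,0.4]
  ]
}}

```text
t: 35.45
position: [0.6112, 0.1662, 0.1914]
tool_rot: [0.61, 0.792, -0.0, 0.001]
contact_force: [0.4, 0.3, -1.9]
opening: 0.597
```

```bash
python3 - <<'E'
from h import *
o=readout.get_obs();print(o['position'],o['dq'].round(3),tilt(),yaw())
im=viewer.get_image("wrist");cv2.imwrite("pics/w22.png",im[:,:,::-1])
zoom("pics/w22.png","pics/w22c.png",195,355,150,370,2.7)
im=viewer.get_image("side");cv2.imwrite("pics/s22.png",cv2.resize(im[150:280,220:320,::-1],None,fx=5,fy=4.5,interpolation=cv2.INTER_CUBIC))
C=cam("side")
for z in (.06,.085,.11,.15,.18,.22): print(z,((proj(C,[.614,.166,z])-[220,150])*[5,4.5]).round(1))
C=cam("wrist",o)
for z in (.06,.11,.16): print(z,((proj(C,[.614,.166,z])-[195,150])*2.7).round(1))
E
```

```text
[0.61124003 0.16624354 0.19141139] [ 0.001 -0.003 -0.002  0.001 -0.001 -0.002  0.   ] [0.00143465 0.00026425 0.        ] 104.81231192544328
0.06 [214.7 442.1]
0.085 [212.4 413.5]
0.11 [210.2 384.3]
0.15 [206.5 336.4]
0.18 [203.6 299.3]
0.22 [199.6 248.4]
0.06 [220.8 113.4]
0.11 [222.2 155.1]
0.16 [224.2 215.3]
```

View pics/w22c.png

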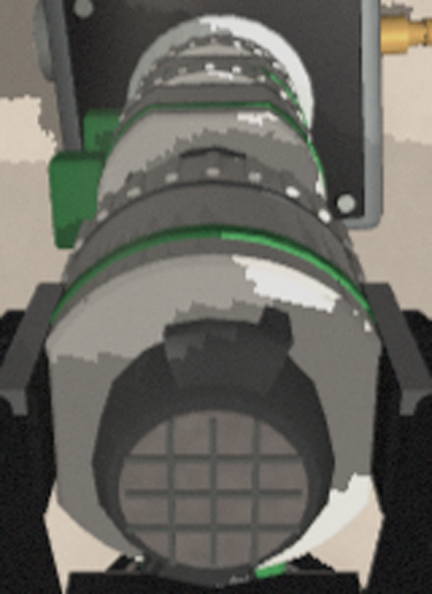

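View pics/s22.png

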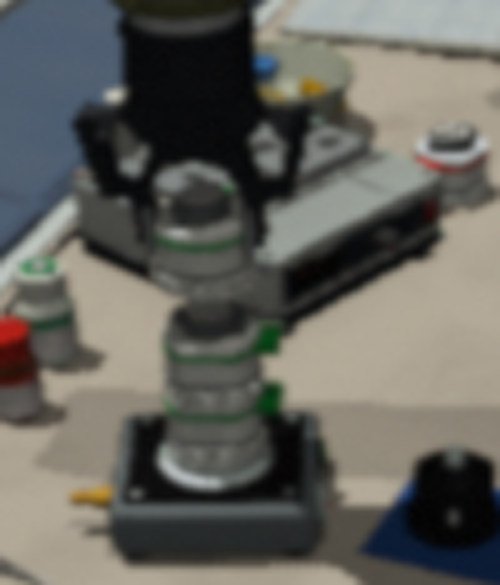

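Call:
{"op": "send_rows", "data": {
  "moves": [
    [-1,2,-10,0.001,0,0,0.4],
    [-1,2,-20,0.001,0,0,0.4],
    [-1,2,-25,0.001,0,0,0.4],
    [-1,2,-29,0.001,0,0,0.4],
    [-1,2,-32,0.001,0,0,0.4],
    [-1,2,-34,0.001,0,0,0.4]
  ]
}}

```text
t: 36.3
position: [0.6103, 0.1685, 0.1573]
tool_rot: [0.61, 0.792, 0.0, 0.0]
contact_force: [-0.4, 0.4, -1.6]
opening: 0.598
```

Call:
{"op": "send_rows", "data": {
  "moves": [
    [0,0,-2,0,0,0,0.4],
    [0,0,-4,0,0,0,0.4],
    [0,0,-6,0,0,0,0.4],
    [0,0,-6,0,0,0,0.4]
  ]
}}

```text
t: 36.8
position: [0.6105, 0.1686, 0.1525]
tool_rot: [0.61, 0.792, 0.001, 0.0]
contact_force: [-4.1, -1.9, 6.5]
opening: 0.603
```

Call:
{"op": "send_rows", "data": {
  "moves": [
    [0,0,-1,0,0,-0.17,0.4],
    [0,0,-1,0,0,-0.34,0.4],
    [0,0,-1,0,0,-0.51,0.4],
    [0,0,-1,0,0,-0.68,0.4],
    [0,0,-1,0,0,-0.85,0.4],
    [0,0,-1,0,0,-1.02,0.4],
    [0,0,-1,0,0,-1.19,0.4],
    [0,0,-1,0,0,-1.36,0.4],
    [0,0,-1,0,0,-1.54,0.4],
    [0,0,-1,0,0,-1.54,0.4]
  ]
}}

```text
t: 38.05
position: [0.6114, 0.1681, 0.1525]
tool_rot: [0.99, 0.144, 0.001, 0.001]
contact_force: [0.4, -2.2, 5.1]
opening: 0.598
```

```bash
python3 - <<'E'
from h import *
o=readout.get_obs();print(o['ft_torque'],yaw(o),tilt(o))
im=viewer.get_image("wrist");cv2.imwrite("pics/w23.png",im[:,:,::-1])
im=viewer.get_image("side");cv2.imwrite("pics/s23.png",cv2.resize(im[150:280,220:320,::-1],None,fx=5,fy=4.5,interpolation=cv2.INTER_CUBIC))
E
```

```text
[-0.5974963  -0.21487408 -0.10541017] 16.614137421766607 [0.00150715 0.00281627 0.        ]
```

View pics/w23.png

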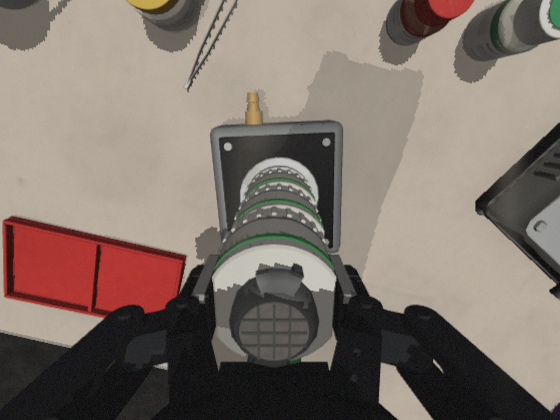

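View pics/s23.png

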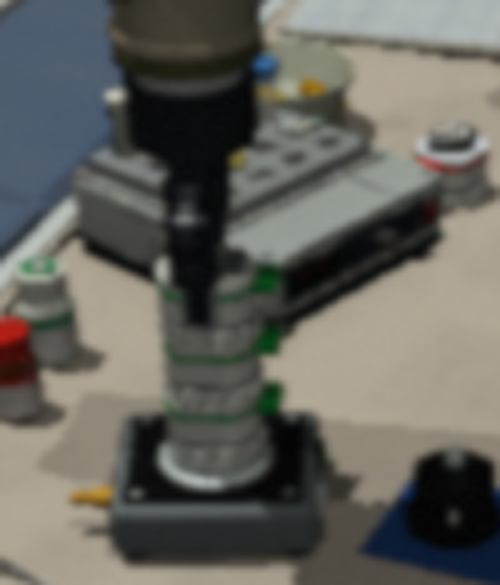

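Call:
{"op": "send_rows", "data": {
  "moves": [
    [0,0,0,0,0,-0.05,0.4],
    [0,0,0,0,0,-0.1,0.4],
    [0,0,0,0,0,-0.1,0.4]
  ]
}}

```text
t: 38.52
position: [0.6116, 0.1671, 0.1527]
tool_rot: [0.995, 0.098, 0.001, 0.001]
contact_force: [-0.4, -4.2, 3.1]
opening: 0.598
```

```bash
python3 - <<'E'
from h import *
o=readout.get_obs();print(o['ft_torque'],yaw(o),tilt(o))
im=viewer.get_image("wrist");cv2.imwrite("pics/w24.png",im[:,:,::-1])
E
```

```text
[-1.06713701  0.00628445  0.14331976] 11.240169210120637 [0.00256129 0.00298275 0.        ]
```

View pics/w24.png

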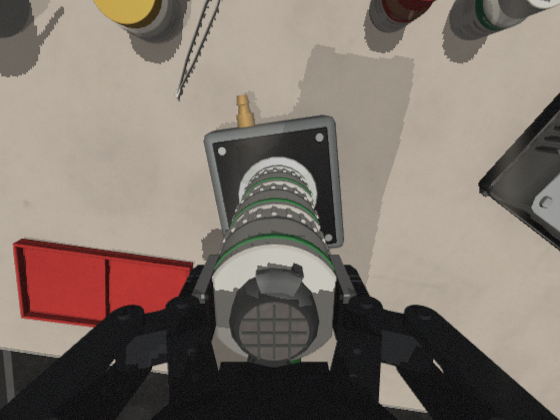

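Call:
{"op": "send_rows", "data": {
  "moves": [
    [0,0,0,0,0,0,0.7],
    [0,0,0,0,0,0,1],
    [0,0,0,0,0,0,1],
    [0,0,40,0,0,0,1],
    [0,0,90,0,0,0.15,1],
    [-10,-20,140,0,0,0.15,1],
    [-20,-40,140,0,0,0.15,1],
    [-20,-40,140,0,0,0.15,1],
    [-20,-40,140,0,0,0.15,1]
  ]
}}

```text
t: 39.7
position: [0.5915, 0.1283, 0.2922]
tool_rot: [0.985, 0.173, 0.001, 0.001]
contact_force: [-0.2, -0.1, -0.2]
opening: 1.004
```

```bash
python3 - <<'E'
from h import *
o=readout.get_obs();print(o['position'],tilt(o),yaw(o),o['joints'].round(2))
im=viewer.get_image("wrist");cv2.imwrite("pics/w25.png",im[:,:,::-1])
zoom("pics/w25.png","pics/w25c.png",200,330,80,230,4)
im=viewer.get_image("top");cv2.imwrite("pics/t25.png",cv2.resize(im[140:320,110:450,::-1],None,fx=2.35,fy=2.35,interpolation=cv2.INTER_CUBIC))
E
```

```text
[0.59148029 0.12830937 0.29219904] [0.00152446 0.00254535 0.        ] 19.91005860335036 [-0.93  0.32  0.84  1.41 -0.23  1.51 -1.33]
```

View pics/w25.png

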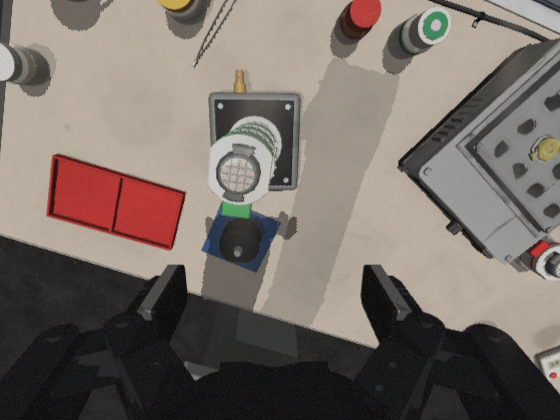

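View pics/w25c.png

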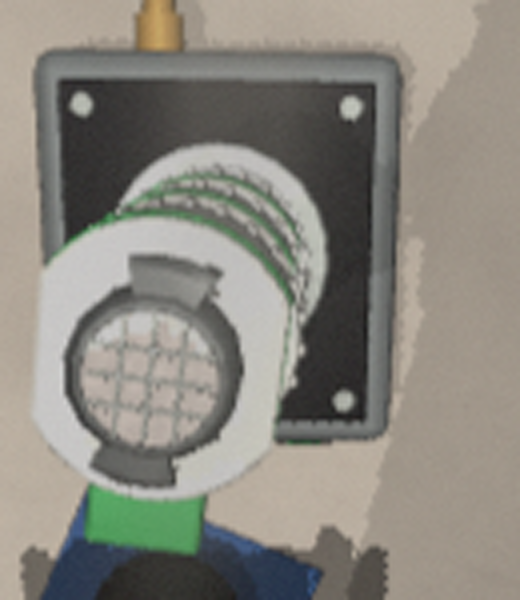

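View pics/t25.png

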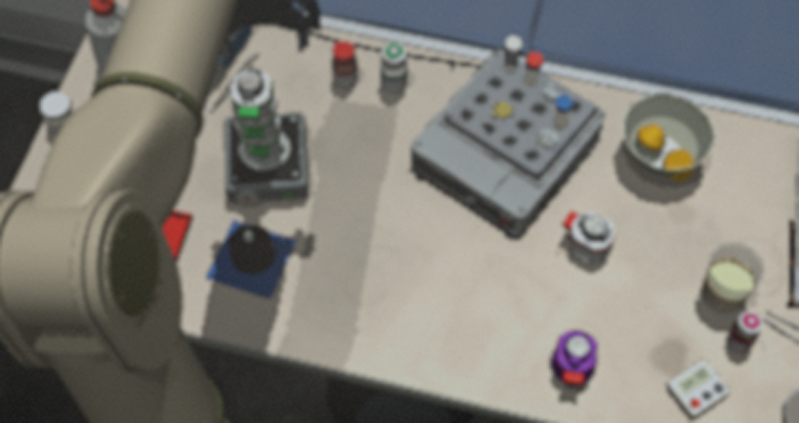

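```bash
python3 - <<'E'
from h import *
C=cam("wrist")
stage(C,200,80,4,[(293,300),(275,445)],[(45,265),(33,410)],[(85,540),(197,553)],(152,378),foot=.16)
g=lambda p,z:onz(C,200+p[0]/4,80+p[1]/4,z)
print("lugs",ang(g((178,275),.1735),g((133,465),.1735)))
c=[g(p,.046) for p in [(38,60),(400,60),(388,435)]]
print(ang(c[1],c[0])-90,ang(c[2],c[1]))
C=cam("top")
E
```

```text
flats -167.2 -168.5
disc [0.609  0.166  0.2235] flatmid [0.6107 0.166  0.21  ] width 0.0508 tag [0.5677 0.1573 0.206 ] 0.0422 -168.1 edge -77.2
lugs -175.1
19.900000000000006 19.5
```

```bash
python3 - <<'E'
from h import *
# w21 pose approx
o=dict(position=np.array([.5992,.1227,.191]),tool_rot=np.array([.608,.794,0,-.002])/np.linalg.norm([.608,.794,0,-.002]))
C=cam("wrist",o)
g=lambda p,z:onz(C,250+p[0]/5,110+p[1]/5,z)
print("st2 flat",ang(g((170,118),.16),g((405,112),.16)),"disc",g((301,337),.1735))
print("st2 lugs",ang(g((148,318),.17),g((455,345),.17)))
# w14 : stage1 below, pose .6202 .1748 .1521
w=cv2.imread("pics/w15.png")
o=dict(position=np.array([.6147,.1679,.1192]),tool_rot=np.array([.608,.794,-.001,0])/np.linalg.norm([.608,.794,-.001,0]))
C=cam("wrist",o)
g=lambda p,z:onz(C,195+p[0]*1.36/3.4,150+p[1]*1.36/3.4,z)
print("st1 flat",ang(g((123,130),.108),g((247,127),.108)))
E
python3 -c "
import cv2
w=cv2.imread('pics/w15.png')[195:225,210:320];cv2.imwrite('pics/w15f.png',cv2.resize(w,None,fx=7,fy=7,interpolation=cv2.INTER_CUBIC))"
```

```text
st2 flat 16.5 disc [0.60972904 0.16521109 0.1735    ]
st2 lugs 10.0
st1 flat 16.6
```

View pics/w15f.png

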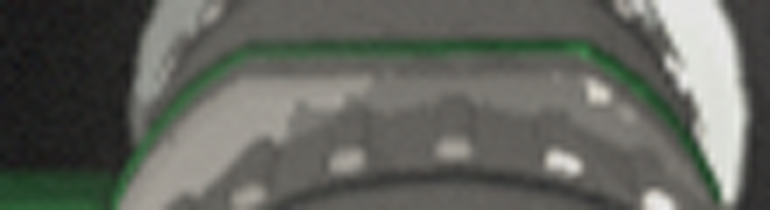

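Call:
{"op": "send_rows", "data": {
  "moves": [
    [-20,0,10,0,0,0.17,1],
    [-45,2,10,0,0,0.34,1],
    [-70,4,10,0,0,0.51,1],
    [-95,6,10,0,0,0.68,1],
    [-115,8,10,0,0,0.85,1],
    [-128,11,10,0,0,1.02,1],
    [-128,11,0,0,0,1.19,1],
    [-128,11,-40,0,0,1.36,1],
    [-128,11,-80,0,0,1.49,1],
    [-128,11,-100,0,0,1.49,1]
  ]
}}

```text
t: 41.05
position: [0.4625, 0.1395, 0.1898]
tool_rot: [0.606, 0.796, 0.0, -0.0]
contact_force: [-1.0, 1.1, 0.1]
opening: 0.999
```

Call:
{"op": "send_rows", "data": {
  "moves": [
    [0,0,0,0,0,0,1],
    [0,0,0,0,0,0,1]
  ]
}}

```text
t: 41.3
position: [0.4629, 0.1399, 0.1904]
tool_rot: [0.606, 0.796, 0.0, 0.0]
contact_force: [0.3, 0.8, 0.7]
opening: 1.0
```

```bash
python3 - <<'E'
from h import *
o=readout.get_obs();print(o['position'],tilt(o),yaw(o),o['joints'].round(2))
im=viewer.get_image("wrist");cv2.imwrite("pics/w26.png",im[:,:,::-1])
C=cam("wrist",o);print(proj(C,[.463,.1397,.070]))
E
```

```text
[0.46287152 0.13989559 0.19038699] [-0.00025563  0.00072874  0.        ] 105.46719903994925 [-1.1   0.    0.72  1.88 -0.    1.26 -0.11]
[274.16825524 194.46628205]
```

View pics/w26.png

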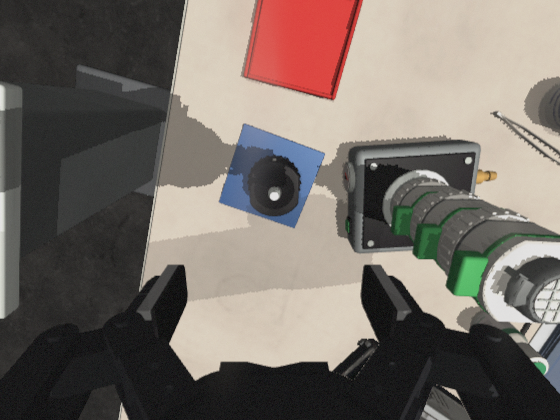

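Call:
{"op": "send_rows", "data": {
  "moves": [
    [0,0,-50,0,0,0,1],
    [0,0,-100,0,0,0,1],
    [0,0,-150,0,0,0,1],
    [0,0,-185,0,0,0,1],
    [0,0,-196,0,0,0,1],
    [0,0,-196,0,0,0,1],
    [0,0,-196,0,0,0,0.7],
    [0,0,-196,0,0,0,0.4],
    [0,0,-196,0,0,0,0.4],
    [0,0,-196,0,0,0,0.4]
  ],
  "squeeze": 60
}}

```text
t: 42.6
position: [0.464, 0.1405, -0.0039]
tool_rot: [0.606, 0.796, 0.002, 0.0]
contact_force: [-2.8, -0.4, 11.3]
opening: 0.598
```

Call:
{"op": "send_rows", "data": {
  "moves": [
    [0,0,40,0,0,0,0.4],
    [0,0,95,0,0,0,0.4],
    [0,0,150,0,0,0,0.4],
    [0,0,205,0,0,0,0.4],
    [0,0,240,0,0,-0.07,0.4],
    [15,0,244,0,0,-0.14,0.4],
    [45,5,244,0,0,-0.14,0.4],
    [75,7,244,0,0,-0.14,0.4],
    [95,9,244,0,0,-0.14,0.4],
    [95,9,244,0,0,-0.14,0.4]
  ]
}}

```text
t: 43.85
position: [0.5595, 0.1492, 0.24]
tool_rot: [0.66, 0.751, 0.001, 0.001]
contact_force: [-0.7, 0.5, -0.6]
opening: 0.597
```

Call:
{"op": "send_rows", "data": {
  "moves": [
    [0,0,0,0,0,0,0.4],
    [0,0,0,0,0,0,0.4]
  ]
}}

```text
t: 44.1
position: [0.559, 0.1493, 0.2404]
tool_rot: [0.66, 0.751, 0.002, 0.001]
contact_force: [0.3, 0.1, -1.5]
opening: 0.594
```

```bash
python3 - <<'E'
from h import *
o=readout.get_obs();print(o['position'],tilt(o),yaw(o),o['joints'].round(2))
im=viewer.get_image("wrist");cv2.imwrite("pics/w27.png",im[:,:,::-1])
zoom("pics/w27.png","pics/w27c.png",270,410,170,330,3.7)
im=viewer.get_image("side");cv2.imwrite("pics/s27.png",cv2.resize(im[120:280,200:320,::-1],None,fx=5,fy=3.7,interpolation=cv2.INTER_CUBIC))
E
```

```text
[0.55904122 0.14925095 0.24035024] [-0.00164842  0.00322123  0.        ] 97.40257160721265 [-1.03  0.26  0.83  1.58 -0.19  1.39 -0.05]
```

View pics/w27.png

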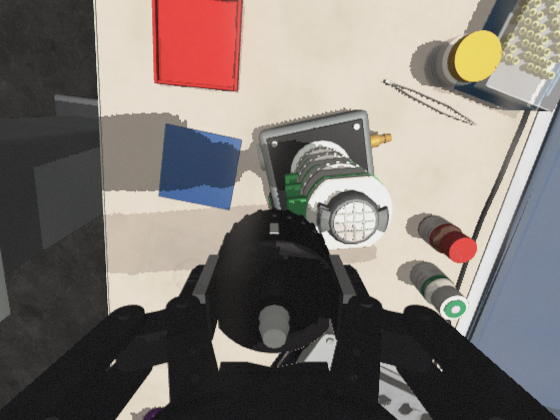

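View pics/s27.png

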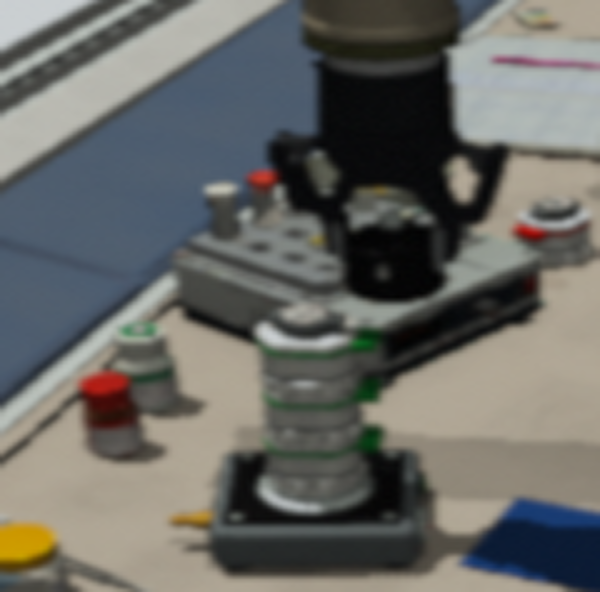

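View pics/w27c.png

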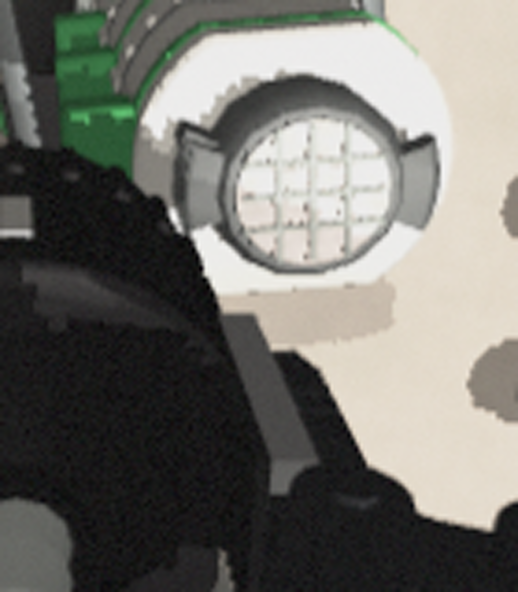

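```bash
python3 - <<'E'
from h import *
o=readout.get_obs();C=cam("wrist",o)
print(o['position'],onz(C,352.5,222,.2235), "nip",onz(C,273,340,o['position'][2]+.0069+.067))
E
```

```text
[0.55917122 0.14937762 0.24036423] [0.60808302 0.16626804 0.2235    ] nip [0.55839963 0.14659522 0.31426423]
```

Call:
{"op": "send_rows", "data": {
  "moves": [
    [25,10,0,-0.002,0.003,0,0.4],
    [45,17,0,-0.002,0.003,0,0.4],
    [51,19,0,-0.002,0.003,0,0.4],
    [51,19,0,-0.002,0.003,0,0.4],
    [51,19,0,-0.002,0.003,0,0.4]
  ]
}}

```text
t: 44.82
position: [0.6097, 0.168, 0.2406]
tool_rot: [0.66, 0.751, 0.0, 0.0]
contact_force: [0.0, 0.4, -2.3]
opening: 0.597
```

```bash
python3 - <<'E'
from h import *
o=readout.get_obs();print(o['position'],tilt(o),yaw(o))
im=viewer.get_image("wrist");cv2.imwrite("pics/w28.png",im[:,:,::-1])
zoom("pics/w28.png","pics/w28c.png",195,355,120,340,2.7)
im=viewer.get_image("side");cv2.imwrite("pics/s28.png",cv2.resize(im[120:280,200:320,::-1],None,fx=5,fy=3.7,interpolation=cv2.INTER_CUBIC))
C=cam("wrist",o)
for z in (.06,.16,.21): print(z,((proj(C,[.609,.166,z])-[195,120])*2.7).round(1))
E
```

```text
[0.60969244 0.16795056 0.24060258] [-3.76909862e-05  2.76441883e-04  0.00000000e+00] 97.38526812588364
0.06 [211.8 166.6]
0.16 [211.6 239.8]
0.21 [211.3 300.6]
```

View pics/w28c.png

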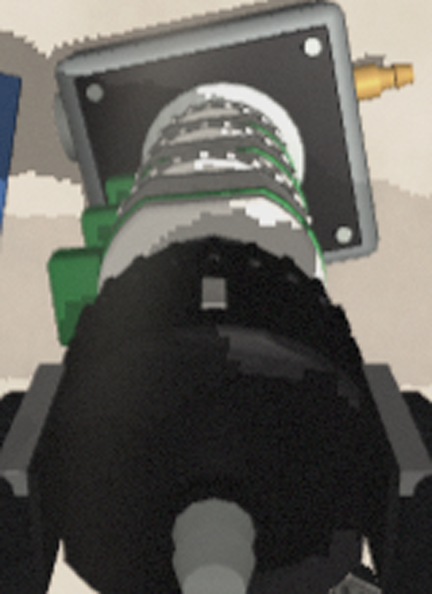

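View pics/s28.png

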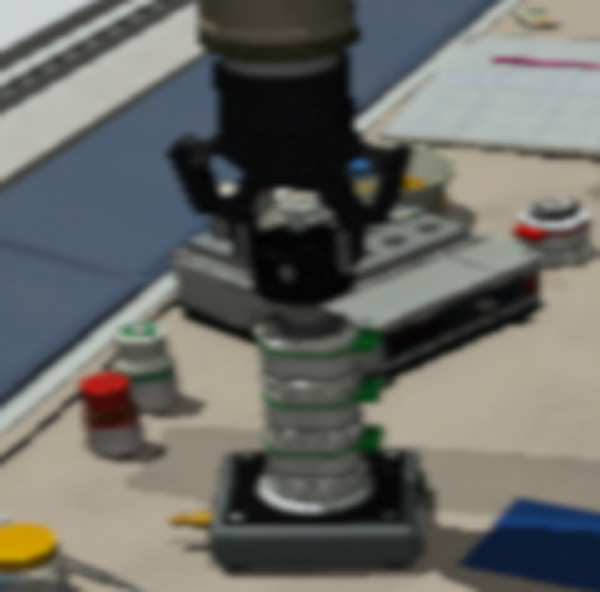

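Call:
{"op": "send_rows", "data": {
  "moves": [
    [0,0,-10,0,0,0,0.4],
    [0,0,-18,0,0,0,0.4],
    [0,0,-23,0,0,0,0.4],
    [0,0,-27,0,0,0,0.4],
    [0,0,-30,0,0,0,0.4],
    [0,0,-32,0,0,0,0.4]
  ]
}}

```text
t: 45.68
position: [0.6098, 0.1682, 0.2086]
tool_rot: [0.66, 0.751, 0.0, 0.0]
contact_force: [0.2, -0.6, -1.6]
opening: 0.596
```

Call:
{"op": "send_rows", "data": {
  "moves": [
    [0,0,-2,0,0,0,0.4],
    [0,0,-4,0,0,0,0.4],
    [0,0,-6,0,0,0,0.4],
    [0,0,-7,0,0,0,0.4],
    [0,0,-7,0,0,0,0.4]
  ]
}}

```text
t: 46.3
position: [0.6103, 0.1683, 0.2032]
tool_rot: [0.66, 0.751, 0.001, 0.0]
contact_force: [-3.5, -0.3, 9.5]
opening: 0.597
```

Call:
{"op": "send_rows", "data": {
  "moves": [
    [0,0,-1,0,0,-0.17,0.4],
    [0,0,-1,0,0,-0.34,0.4],
    [0,0,-1,0,0,-0.51,0.4],
    [0,0,-1,0,0,-0.68,0.4],
    [0,0,-1,0,0,-0.85,0.4],
    [0,0,-1,0,0,-1.02,0.4],
    [0,0,-1,0,0,-1.19,0.4],
    [0,0,-1,0,0,-1.36,0.4],
    [0,0,-1,0,0,-1.5,0.4],
    [0,0,-1,0,0,-1.5,0.4]
  ]
}}

```text
t: 47.55
position: [0.6112, 0.1677, 0.2032]
tool_rot: [0.995, 0.099, 0.002, 0.002]
contact_force: [0.3, -1.7, 5.6]
opening: 0.597
```

```bash
python3 - <<'E'
from h import *
o=readout.get_obs();print(o['ft_torque'],yaw(o),tilt(o),o['joints'].round(2))
im=viewer.get_image("wrist");cv2.imwrite("pics/w29.png",im[:,:,::-1])
im=viewer.get_image("side");cv2.imwrite("pics/s29.png",cv2.resize(im[120:280,200:320,::-1],None,fx=5,fy=3.7,interpolation=cv2.INTER_CUBIC))
E
```

```text
[-0.53600192 -0.14594355 -0.06674408] 11.333471135891058 [0.0027511  0.00385302 0.        ] [-1.11  0.56  1.12  1.49 -0.5   1.41 -1.35]
```

View pics/w29.png

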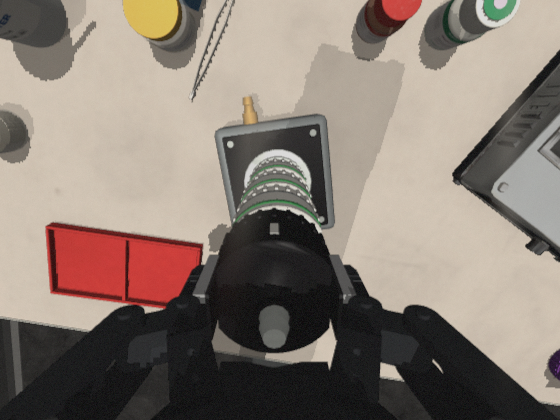

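View pics/s29.png

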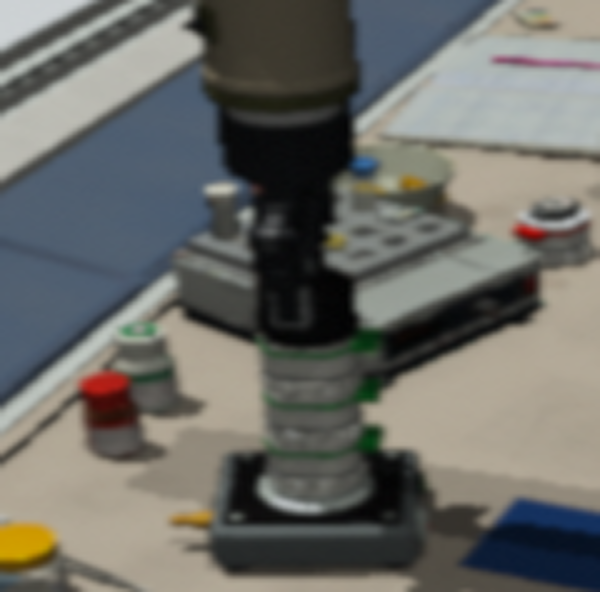

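Call:
{"op": "send_rows", "data": {
  "moves": [
    [0,0,0,0,0,-0.03,0.4],
    [0,0,0,0,0,-0.06,0.4],
    [0,0,0,0,0,-0.06,0.4]
  ]
}}

```text
t: 48.02
position: [0.6113, 0.1672, 0.2034]
tool_rot: [0.998, 0.069, 0.002, 0.002]
contact_force: [-0.9, -3.7, 2.8]
opening: 0.598
```

```bash
python3 - <<'E'
from h import *
o=readout.get_obs();print(o['ft_torque'],yaw(o),tilt(o))
E
```

```text
[-0.77032551  0.07053494  0.14850405] 7.944012500550956 [0.00327714 0.00395773 0.        ]
```

Call:
{"op": "send_rows", "data": {
  "moves": [
    [0,0,0,0,0,0,0.7],
    [0,0,0,0,0,0,1],
    [0,0,0,0,0,0,1],
    [0,0,40,0,0,0,1],
    [0,0,90,0,0,0.1,1],
    [-40,-20,100,0,0,0.21,1],
    [-70,-40,100,0,0,0.21,1],
    [-70,-40,100,0,0,0.21,1],
    [-70,-40,100,0,0,0.21,1],
    [-70,-40,100,0,0,0.21,1]
  ]
}}

```text
t: 49.28
position: [0.5417, 0.1279, 0.3032]
tool_rot: [0.985, 0.174, 0.002, 0.002]
contact_force: [-0.3, 0.5, 0.3]
opening: 1.001
```

```bash
python3 - <<'E'
from h import *
o=readout.get_obs();print(o['position'],tilt(o),yaw(o),o['joints'].round(2))
im=viewer.get_image("wrist");cv2.imwrite("pics/w30.png",im[:,:,::-1])
im=viewer.get_image("side");cv2.imwrite("pics/s30.png",cv2.resize(im[160:280,220:300,::-1],None,fx=7,fy=5,interpolation=cv2.INTER_CUBIC))
im=viewer.get_image("top");cv2.imwrite("pics/t30.png",cv2.resize(im[150:240,190:270,::-1],None,fx=8,fy=6.6,interpolation=cv2.INTER_CUBIC))
E
```

```text
[0.54171914 0.12786747 0.30322999] [0.00338275 0.0047063  0.        ] 20.011574585898497 [-1.33  0.28  1.25  1.53 -0.26  1.52 -1.3 ]
```

View pics/w30.png

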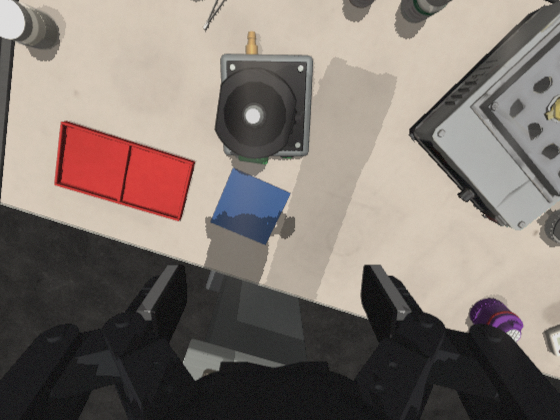

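View pics/s30.png

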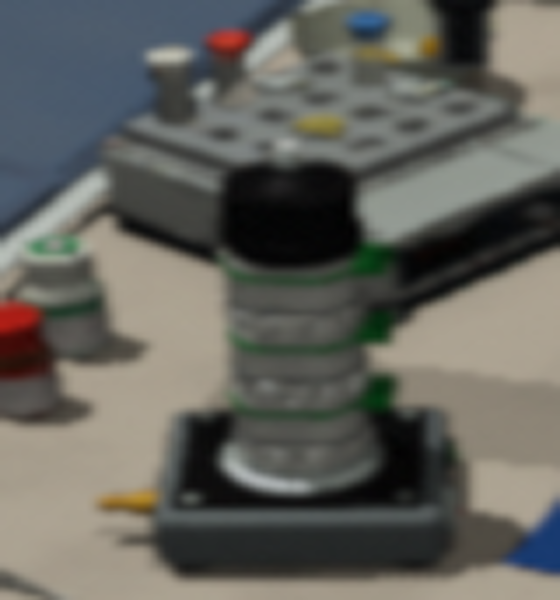

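View pics/t30.png

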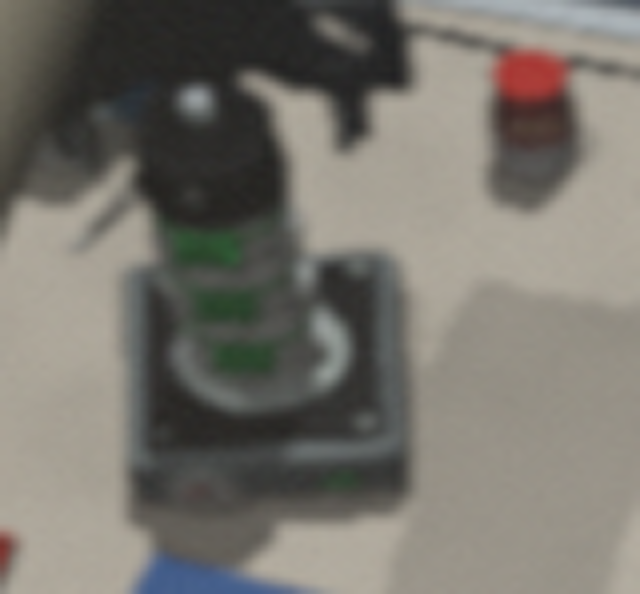

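```bash
python3 - <<'E'
from h import *
C=cam("top")
im=cv2.imread("pics/t30.png")
hsv=cv2.cvtColor(im,cv2.COLOR_BGR2HSV)
m=cv2.inRange(hsv,(45,120,50),(80,255,255))
n,l,s,c=cv2.connectedComponentsWithStats(m)
for i in range(1,n):
    if s[i,4]>300: print(s[i],c[i])
for ax,ay,f in [(.6125,.166,.06),(.611,.166,.11),(.6095,.166,.16)]:
    for y in (0,10,15,20,25):
        a=np.radians(y+180)
        print(f,y,((proj(C,[ax+.04*np.cos(a),ay+.04*np.sin(a),f+.0405])-[190,150])*[8,6.6]).round(0))
print(((proj(C,[.615,.166,.06])-[190,150])*[8,6.6]).round(0))
E
```

```text
0.06 0 [207. 356.]
0.06 10 [224. 358.]
0.06 15 [232. 358.]
0.06 20 [241. 358.]
0.06 25 [249. 357.]
0.11 0 [193. 304.]
0.11 10 [210. 306.]
0.11 15 [219. 306.]
0.11 20 [227. 306.]
0.11 25 [236. 305.]
0.16 0 [178. 249.]
0.16 10 [196. 251.]
0.16 15 [205. 251.]
0.16 20 [213. 251.]
0.16 25 [222. 250.]
[248. 330.]
```

Call:
{"op": "send_rows", "data": {
  "moves": [
    [0,-50,0,-0.003,-0.005,0.1,1],
    [5,-100,0,-0.003,-0.005,0.2,1],
    [10,-150,-10,-0.003,-0.005,0.35,1],
    [15,-200,-20,-0.003,-0.005,0.5,1],
    [20,-250,-40,-0.003,-0.005,0.65,1],
    [25,-300,-60,-0.003,-0.005,0.8,1],
    [35,-350,-80,-0.003,-0.005,0.91,1],
    [40,-390,-80,-0.003,-0.005,0.91,1],
    [40,-390,-80,-0.003,-0.005,0.91,1],
    [40,-390,-80,-0.003,-0.005,0.91,1]
  ]
}}

```text
t: 50.68
position: [0.5818, -0.2625, 0.2228]
tool_rot: [0.809, 0.588, 0.005, 0.003]
contact_force: [-0.4, 0.5, 0.7]
opening: 0.999
```

```bash
python3 - <<'E'
from h import *
o=readout.get_obs();print(o['position'],o['dq'].round(2),tilt(o),yaw(o),o['joints'].round(2))
im=viewer.get_image("wrist");cv2.imwrite("pics/w31.png",im[:,:,::-1])
C=cam("wrist",o);print(proj(C,[.601,-.323,.0635]))
E
```

```text
[ 0.58181327 -0.26249506  0.22277674] [-0.03 -0.01 -0.01  0.01  0.   -0.   -0.  ] [-0.00092124  0.01060017  0.        ] 72.09940546945302 [-0.34  0.49  0.99  1.45 -0.42  1.41  0.34]
[305.19584375 228.10639601]
```

View pics/w31.png

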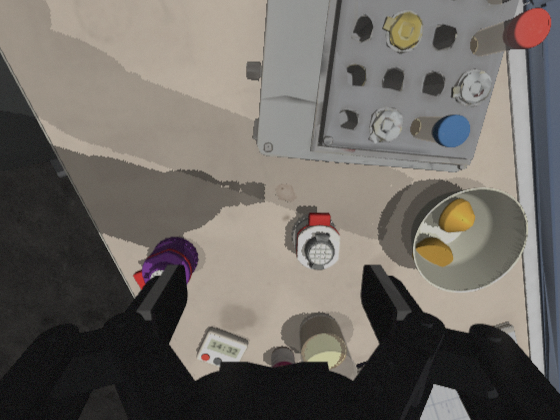

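```bash
python3 - <<'E'
from h import *
zoom("pics/w31.png","pics/w31c.png",275,365,200,290,6)
E
```

```text
(no output)
```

View pics/w31c.png

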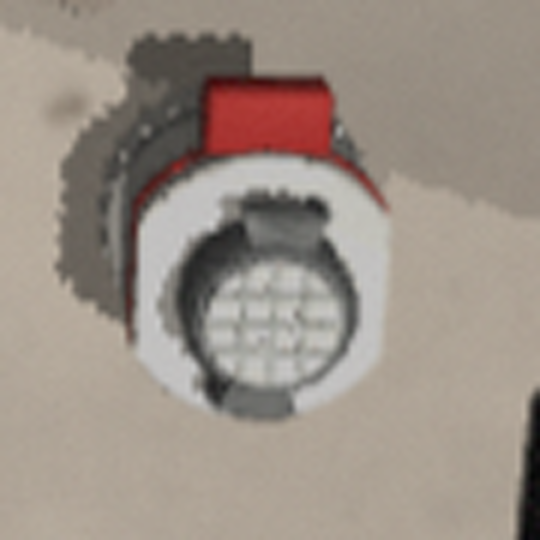

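```bash
python3 - <<'E'
from h import *
o=readout.get_obs();print(o['position'])
C=cam("wrist",o)
stage(C,275,200,6,[(388,215),(383,360)],[(138,205),(135,345)],[(208,92),(330,92)],(275,315))
print("beaker top",onz(C,322,350,.09),"purple",onz(C,160,270,.064))
E
```

```text
[ 0.58209204 -0.26169589  0.22292744]
flats -105.8 -107.6
disc [ 0.6105 -0.358   0.0635] flatmid [ 0.61   -0.3571  0.05  ] width 0.0509 tag [ 0.6226 -0.3191  0.046 ] 0.0408 72.7 edge -18.0
beaker top [ 0.57679906 -0.47251282  0.09      ] purple [ 0.41960466 -0.31986505  0.064     ]
```

Call:
{"op": "send_rows", "data": {
  "moves": [
    [14,-50,-20,-0.001,0.01,0.015,0.85],
    [28,-95,-50,-0.001,0.01,0.015,0.85],
    [28,-95,-80,-0.001,0.01,0.015,0.85],
    [28,-95,-90,-0.001,0.01,0.015,0.85],
    [28,-95,-90,-0.001,0.01,0.015,0.85]
  ]
}}

```text
t: 51.35
position: [0.6109, -0.3548, 0.1332]
tool_rot: [0.803, 0.596, 0.001, -0.0]
contact_force: [0.4, 0.1, 0.6]
opening: 0.856
```

```bash
python3 - <<'E'
from h import *
o=readout.get_obs();print(o['position'],tilt(o),yaw(o),o['joints'].round(2))
im=viewer.get_image("wrist");cv2.imwrite("pics/w32.png",im[:,:,::-1])
C=cam("wrist",o);print(proj(C,[.610,-.3575,.0635]),proj(C,o['position']+[0,0,-.06]))
E
```

```text
[ 0.61092023 -0.3548438   0.1332076 ] [-0.00108586  0.00108833  0.        ] 73.16616623918836 [-0.09  0.71  0.9   1.34 -0.55  1.34  0.51]
[274.88350999 213.74307924] [275.07542044 214.46962239]
```

View pics/w32.png

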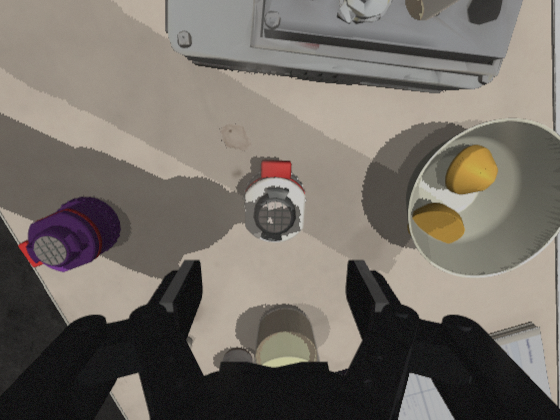

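Call:
{"op": "send_rows", "data": {
  "moves": [
    [0,-2,-50,-0.001,0.001,0,0.85],
    [0,-2,-100,-0.001,0.001,0,0.85],
    [0,-2,-130,-0.001,0.001,0,0.85],
    [0,-2,-141,-0.001,0.001,0,0.85],
    [0,-2,-141,-0.001,0.001,0,0.85],
    [0,-2,-141,-0.001,0.001,0,0.7],
    [0,-2,-141,-0.001,0.001,0,0.4],
    [0,-2,-141,-0.001,0.001,0,0.4],
    [0,-2,-141,-0.001,0.001,0,0.4]
  ],
  "squeeze": 60
}}

```text
t: 52.52
position: [0.6123, -0.358, -0.0045]
tool_rot: [0.803, 0.596, 0.001, 0.002]
contact_force: [-0.0, 1.1, 8.3]
opening: 0.597
```

Call:
{"op": "send_rows", "data": {
  "moves": [
    [0,0,40,0,0,0,0.4],
    [0,0,90,0,0,0,0.4],
    [-10,20,130,0,0,0,0.4],
    [-40,65,130,0,0,0,0.4],
    [-65,115,130,0,0,0,0.4],
    [-90,165,130,0,0,0,0.4],
    [-115,215,130,0,0,0,0.4],
    [-135,270,130,0,0,0,0.4],
    [-150,325,130,0,0,0,0.4],
    [-160,380,130,0,0,0,0.4]
  ]
}}

```text
t: 53.78
position: [0.4514, 0.0243, 0.1258]
tool_rot: [0.803, 0.596, 0.002, 0.001]
contact_force: [0.9, 0.1, -1.5]
opening: 0.598
```

Call:
{"op": "send_rows", "data": {
  "moves": [
    [-5,55,0,0,0,0,0.4],
    [-10,110,0,0,0,0,0.4],
    [-10,165,0,0,0,0,0.4],
    [-5,215,0,0,0,0,0.4],
    [0,230,0,0,0,0,0.4],
    [0,230,0,0,0,0,0.4],
    [0,230,0,0,0,0,0.4]
  ]
}}

```text
t: 54.65
position: [0.4518, 0.2523, 0.1259]
tool_rot: [0.804, 0.595, 0.002, 0.001]
contact_force: [0.3, -0.2, -1.0]
opening: 0.599
```

```bash
python3 - <<'E'
from h import *
o=readout.get_obs();print(o['position'],tilt(o),yaw(o),o['joints'].round(2))
im=viewer.get_image("wrist");cv2.imwrite("pics/w33.png",im[:,:,::-1])
im=viewer.get_image("side");cv2.imwrite("pics/s33.png",cv2.resize(im[150:350,200:400,::-1],None,fx=3,fy=3,interpolation=cv2.INTER_CUBIC))
R0=R.from_euler('z',20.01,degrees=True)*R.from_quat([1,0,0,0])
C=cam("wrist",dict(position=np.array([.5417,.1279,.3032]),tool_rot=np.array([.985,.174,.002,.002])/np.linalg.norm([.985,.174,.002,.002])))
P=[onz(C,u,v,.014) for u,v in [(63,122),(195,158),(182,220),(57,188)]]
for p in P: print(p.round(4))
c=sum(P)/4; d=(P[0]+P[3]-P[1]-P[2])/2; print(c,d,np.linalg.norm(d), "right",c-d/np.linalg.norm(d)*.048)
E
```

```text
[0.45176668 0.2522613  0.12594367] [-0.00149341  0.00443782  0.        ] 73.03519858620378 [-1.4   0.2   0.9   1.89 -0.17  1.13 -0.73]
[0.4951 0.4349 0.014 ]
[0.51   0.2419 0.014 ]
[0.4069 0.235  0.014 ]
[0.3924 0.4297 0.014 ]
[0.45109058 0.33538597 0.014     ] [-0.01470319  0.193869    0.        ] 0.1944257507681378 right [0.45472052 0.28752343 0.014     ]
```

View pics/w33.png

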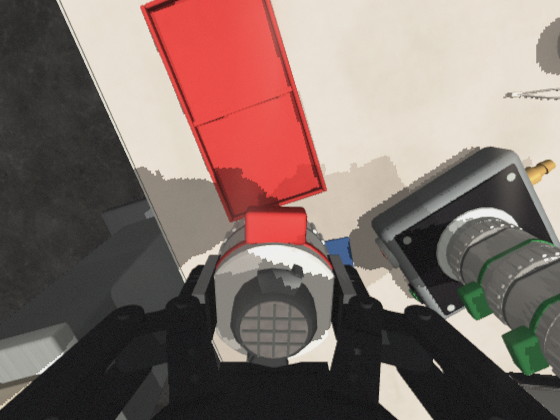

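View pics/s33.png

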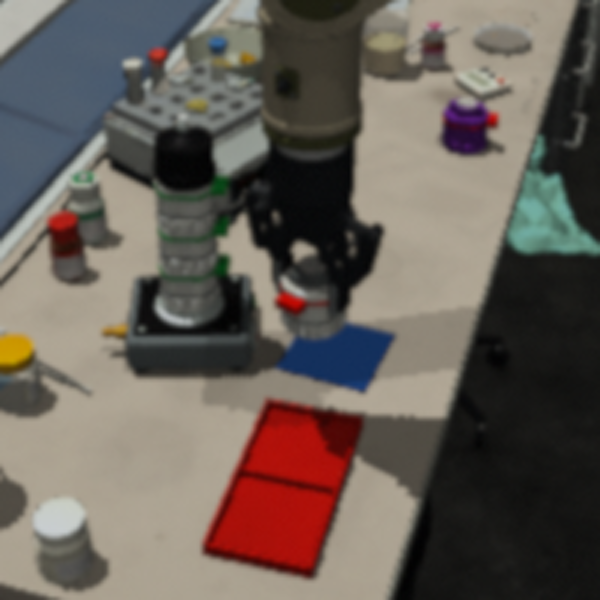

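Call:
{"op": "send_rows", "data": {
  "moves": [
    [1,18,0,-0.001,0.004,0,0.4],
    [3,37,-10,-0.001,0.004,0,0.4],
    [3,37,-50,-0.001,0.004,0,0.4],
    [3,37,-85,-0.001,0.004,0,0.4],
    [3,37,-105,-0.001,0.004,0,0.4],
    [3,37,-115,-0.001,0.004,0,0.4],
    [3,37,-121,-0.001,0.004,0,0.4],
    [3,37,-121,-0.001,0.004,0,0.4]
  ]
}}

```text
t: 55.75
position: [0.4549, 0.29, 0.0054]
tool_rot: [0.804, 0.595, 0.001, -0.001]
contact_force: [-0.7, -0.4, -1.1]
opening: 0.601
```

```bash
python3 - <<'E'
from h import *
o=readout.get_obs();print(o['position'],tilt(o))
im=viewer.get_image("wrist");cv2.imwrite("pics/w34.png",im[:,:,::-1])
im=viewer.get_image("side");cv2.imwrite("pics/s34.png",cv2.resize(im[220:350,250:350,::-1],None,fx=5,fy=4.5,interpolation=cv2.INTER_CUBIC))
E
```

```text
[0.4549234 0.2900298 0.0054432] [-0.00180984  0.00074561  0.        ]
```

View pics/s34.png

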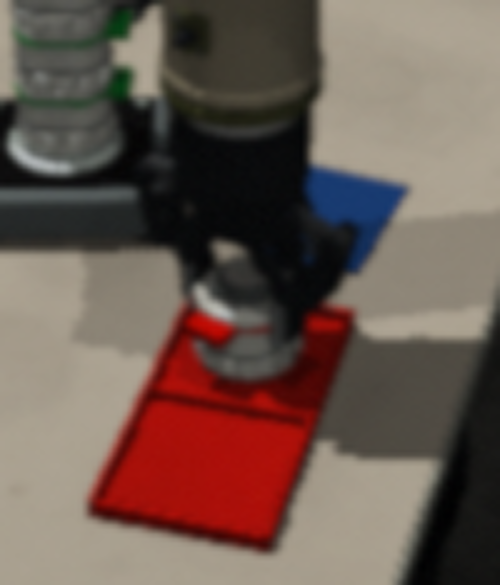

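View pics/w34.png

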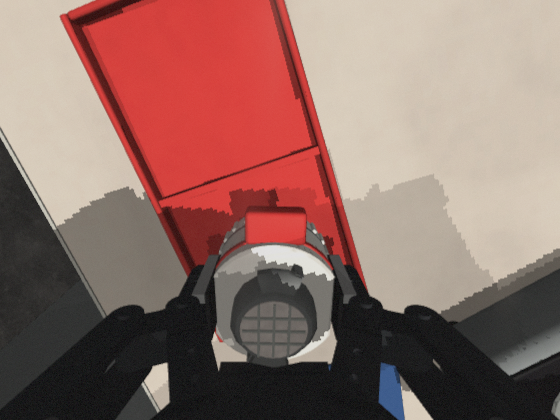

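Inside the right compartment. Set it down the last 6 mm.

Call:
{"op": "send_rows", "data": {
  "moves": [
    [0,-1,-3,0,0,0,0.4],
    [0,-1,-5,0,0,0,0.4],
    [0,-1,-7,0,0,0,0.4],
    [0,-1,-8,0,0,0,0.4],
    [0,-1,-8,0,0,0,0.4]
  ]
}}

```text
t: 56.48
position: [0.4551, 0.2894, -0.0007]
tool_rot: [0.804, 0.595, 0.001, -0.001]
contact_force: [-10.7, -4.9, 25.5]
opening: 0.601
```

Call:
{"op": "send_rows", "data": {
  "moves": [
    [0,0,2,0,0,0,0.7],
    [0,0,2,0,0,0,1],
    [0,0,2,0,0,0,1],
    [0,0,40,0,0,0,1],
    [0,0,90,0,0,0,1],
    [-10,-30,140,0,0,0,1],
    [-20,-80,190,0,0,0,1],
    [-20,-130,200,0,0,0,1],
    [-20,-140,200,0,0,0,1],
    [-20,-140,200,0,0,0,1]
  ]
}}

```text
t: 57.72
position: [0.4349, 0.1495, 0.1991]
tool_rot: [0.804, 0.595, 0.001, -0.002]
contact_force: [-1.0, 1.1, -0.1]
opening: 1.0
```

```bash
python3 - <<'E'
from h import *
o=readout.get_obs();print(o['position'],tilt(o),yaw(o),o['joints'].round(2))
for n in ("wrist","side","top"):
    im=viewer.get_image(n);cv2.imwrite(f"pics/{n}35.png",im[:,:,::-1])
zoom("pics/side35.png","pics/side35c.png",150,400,150,345,3)
zoom("pics/top35.png","pics/top35c.png",110,450,140,320,2.35)
E
```

```text
[0.43492488 0.14954633 0.19911554] [-0.00482852 -0.00039641 -0.        ] 73.0049645441411 [-1.45 -0.14  0.97  1.93  0.12  1.3  -0.81]
```

View pics/wrist35.png

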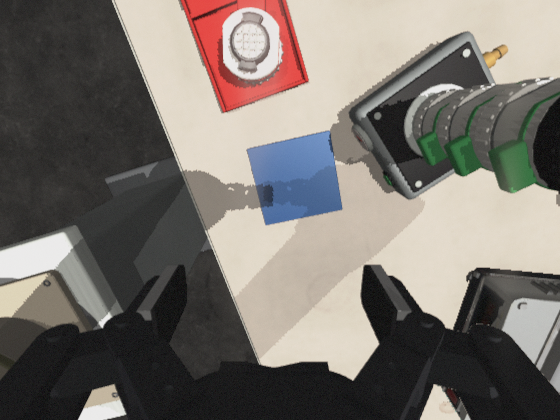

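View pics/side35c.png

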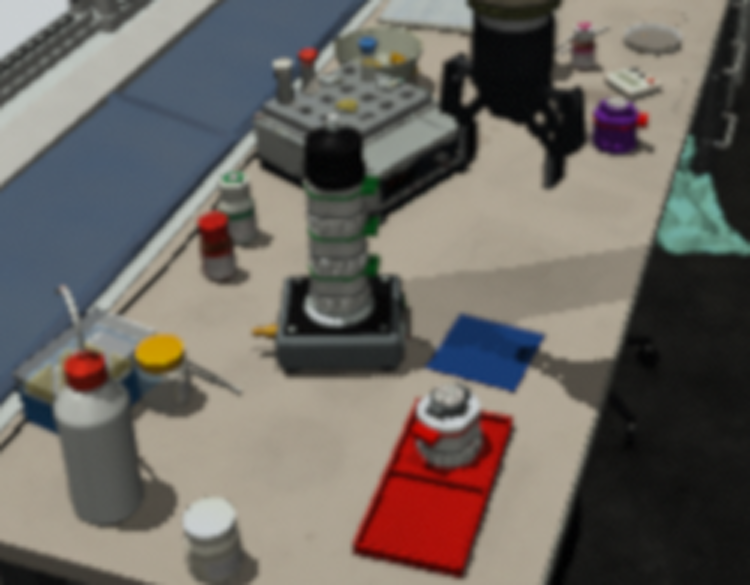

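View pics/top35c.png

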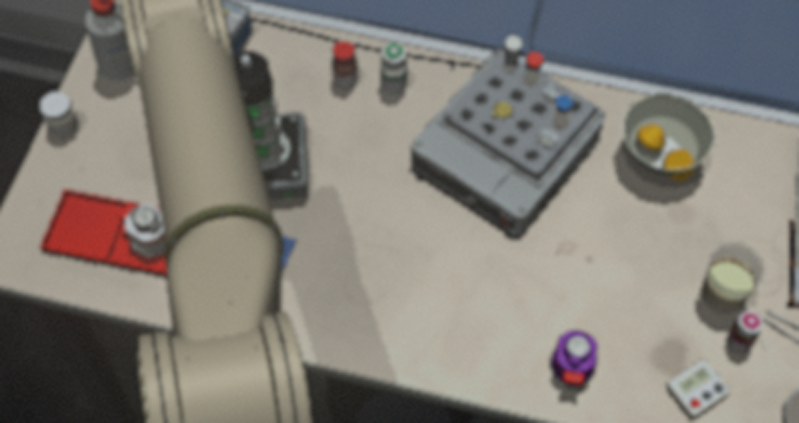

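```bash
python3 - <<'E'
from h import *
C=cam("top")
for y in (-5,0,5,10,15,20,25):
    a=np.radians(y+180)
    print(y,[((proj(C,[.609+.031*np.cos(a),.166+.031*np.sin(a),z])-[190,150])*[8,6.6]).round(0) for z in (.2175,)], ((proj(C,[.6095+.043*np.cos(a),.166+.043*np.sin(a),.2005])-[190,150])*[8,6.6]).round(0))
print(((proj(C,[.609,.166,.277])-[190,150])*[8,6.6]).round(0))
im=cv2.imread("pics/t30.png");cv2.imwrite("pics/t30m.png",cv2.resize(cv2.convertScaleAbs(im[60:300,120:320],alpha=2.2,beta=10),None,fx=3,fy=2.4,interpolation=cv2.INTER_CUBIC))
E
```

```text
-5 [array([174., 213.])] [167. 252.]
0 [array([181., 215.])] [176. 254.]
5 [array([187., 216.])] [185. 256.]
10 [array([194., 216.])] [195. 256.]
15 [array([201., 216.])] [204. 257.]
20 [array([208., 216.])] [214. 256.]
25 [array([215., 216.])] [223. 255.]
[189.  89.]
```

View pics/t30m.png

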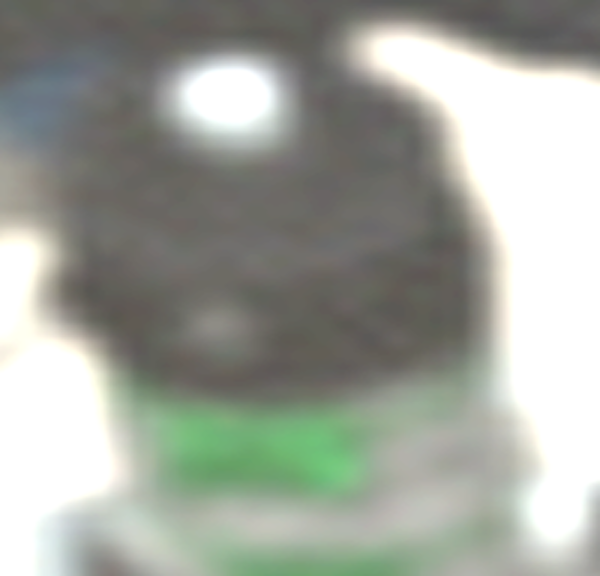

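Call:
{"op": "send_rows", "data": {
  "moves": [
    [0,0,40,0,0,0.17,1],
    [0,0,80,0,0,0.34,1],
    [0,0,110,0,0,0.51,1],
    [10,0,110,0,0,0.68,1],
    [20,0,110,0,0,0.85,1],
    [30,0,110,0,0,1.02,1],
    [40,0,110,0,0,1.19,1],
    [50,0,110,0,0,1.36,1],
    [60,0,110,0,0,1.53,1],
    [65,0,110,0,0,1.7,1]
  ]
}}

```text
t: 59.12
position: [0.4999, 0.1523, 0.308]
tool_rot: [0.078, 0.997, -0.002, -0.0]
contact_force: [-0.8, -0.4, 0.3]
opening: 1.0
```

Call:
{"op": "send_rows", "data": {
  "moves": [
    [0,0,0,0,0,0.17,1],
    [0,0,0,0,0,0.34,1],
    [0,0,0,0,0,0.5,1],
    [0,0,0,0,0,0.5,1],
    [0,0,0,0,0,0.5,1]
  ]
}}

```text
t: 59.75
position: [0.4998, 0.1529, 0.3077]
tool_rot: [-0.169, 0.986, -0.003, 0.0]
contact_force: [0.3, -0.2, 0.4]
opening: 1.001
```

```bash
python3 - <<'E'
from h import *
o=readout.get_obs();print(o['position'],tilt(o),yaw(o),o['joints'].round(2))
im=viewer.get_image("wrist");cv2.imwrite("pics/w36.png",im[:,:,::-1])
E
```

```text
[0.49976326 0.15290743 0.30769418] [0.00615295 0.00107004 0.        ] -160.51270581818355 [-1.52  0.09  1.23  1.6  -0.08  1.51  1.62]
```

View pics/w36.png

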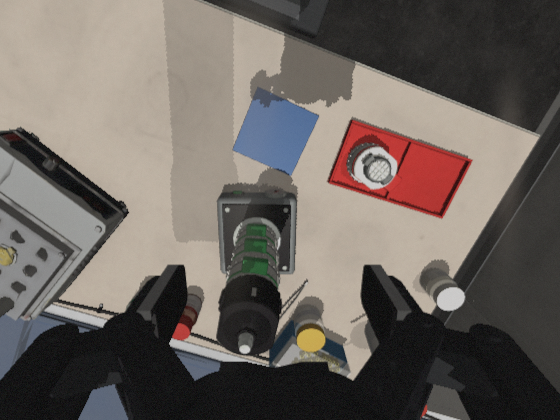

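```bash
python3 - <<'E'
from h import *
w=cv2.imread("pics/w36.png")[180:360,205:310]
cv2.imwrite("pics/w36c.png",cv2.resize(cv2.convertScaleAbs(w,alpha=1.6),None,fx=5,fy=3.3,interpolation=cv2.INTER_CUBIC))
o=readout.get_obs();C=cam("wrist",o)
f=lambda p:((proj(C,p)-[205,180])*[5,3.3]).round(0)
for y in (0,5,10,15,20,25):
    a=np.radians(y+180);d=np.array([np.cos(a),np.sin(a),0])
    print(y,f(np.array([.613,.166,.106])+d*.043),f(np.array([.611,.166,.156])+d*.043),f(np.array([.6095,.166,.206])+d*.043),f(np.array([.609,.166,.2175])+d*.031))
print("nip",f([.609,.166,.277]),"dock",f([.615,.166,.06]))
E
```

```text
0 [300. 160.] [296. 210.] [290. 276.] [268. 328.]
5 [287. 158.] [281. 207.] [272. 273.] [255. 326.]
10 [273. 156.] [265. 205.] [253. 271.] [241. 324.]
15 [258. 155.] [248. 204.] [234. 269.] [227. 323.]
20 [244. 155.] [232. 203.] [216. 269.] [213. 323.]
25 [230. 155.] [216. 204.] [197. 269.] [200. 323.]
nip [189. 562.] dock [256. 209.]
```

View pics/w36c.png

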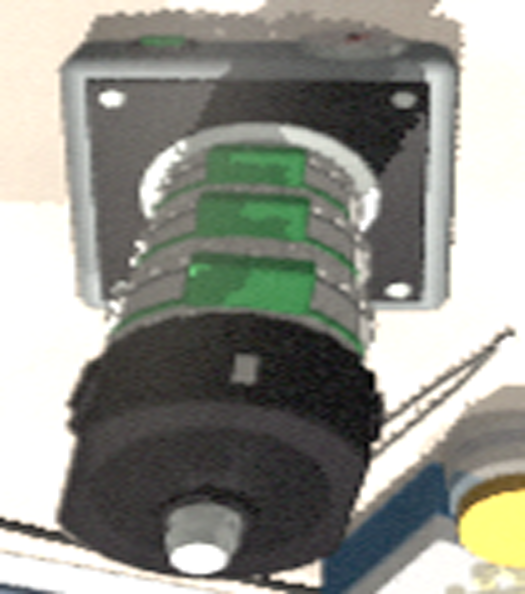

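```bash
python3 - <<'E'
from h import *
print(readout.get_obs()['t']); print(robot.job_done())
E
```

```text
59.8
the job is handed in; nothing more can be done
None
```

The job is done and handed in at 59.8 s. The cap went onto the blue mat first. The three green stages were then stacked and locked on the pump, and the cap was locked on top. The one red stage found stands upright in the right compartment of the tray. I found no second red stage, and I left the purple look-alike alone.

**What the last checks showed**
- **Fully home:** each part's seating height agreed with its expected value (foot at 60, 110, 160 and 210 mm) to within about 1 mm.
- **Locked:** each part was turned until torque rose or the pads slipped on its flats. I did not try a pull test.
- **Turn angle:** the stages measured about 16°, 13.5° and 11–12°, the cap 9–11° and the pump about 20°. Each joint is therefore only about 1–4° past parallel, though this adds up to roughly 10° at the cap.
- **Surroundings:** in the last pictures the stack stands upright, and the jar, bottle and beaker stand where they were.

**What disagreed or went wrong**
- **Fingertips shorter than stated:** they sit about 28 mm behind the reported TCP. My first reach closed on top of the cap at about 37 N. I measured the offset and gripped lower from then on.
- **Second stage jammed once:** it caught at about 67 N because the stage below sat roughly 3 mm off-centre. I backed off, realigned and it seated cleanly.
- **Stack offset:** the top sits about 5–6 mm from the pump's axis, which I put down to side play adding up.
- **Red stage knocked:** it had moved about 35 mm before I reached it, so I measured it again.

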